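# Feed two lock cylinders into the tray with the rocker escapement

### The arm

A 6-joint arm with a two-finger parallel gripper is mounted at the origin on a cart in front of the work surface, level with it; the furniture and walls round the work are solid. World frame = base frame: x ahead of the robot, y to its left, z up, the work surface at z = 0. Lengths are in m, angles in rad, forces in N, time in s.
With the tool pointing down it reaches from about 0.25 to 0.8 m from the base axis. Payload 8.5 kg.
Tool frame: the origin (TCP) lies on the centre line of the jaws, within the pads' length; the fingertips stand 22 mm ahead of it and the grasp point (between the pads) lies 3 mm ahead of it; z points along the fingers, y is the line along which they close (so a half turn about z gives the same grasp; the last joint's range is limited). The gripper opens to 85 mm and grips with 20 to 120 N. Pads are 22 mm wide; open, the fingers measure 114 mm over their backs; the gripper's body (76 mm by 85 mm) begins 54 mm behind the grasp point. The pads swing forward as they close: fully open they stand 13 mm farther back than shut.
Start: joints at [1.161, 0.238, -0.013, 1.319, 0, 1.571], TCP at [0.209, 0.481, 0.253] pointing down, gripper open.
Joint ranges: [-2.66, 2.66], [-1.03, 1.9], [-1.14, 1.46], [-1.82, 2.27], [-1.45, 1.34], [-3.14, 3.14]. Speed limits (rad/s): [2.22, 2.22, 2.79, 3.14, 3.14, 3.14].

### API

Orientations are given as a rotation vector (axis times angle).
In Python, from workcell import manip gives the robot as it stands.
- The arm moves only by the tool apply_moves, never from a script. Its argument "steps" is a list of rows, each an object of numbers: "dx", "dy", "dz": the shift along the tool's x, y, z as a fraction of full scale; "rx", "ry", "rz": the turn, a rotation vector about the tool's x, y, z as a fraction of full scale; "hand": the closure, from -1 (fully open) to 1 (shut). A call has 1 to 12 rows; each row shifts and turns the commanded pose from where the row before left it, along the tool's axes as they then stand; what a row does not reach is not made up. Full scale, the value 1, is 0.03 m for a shift and 0.1 rad for a turn. A row lasts 1/8 s, in which the tool goes at most 62.5 mm and 10.7 degrees, less where a joint would pass 70% of its speed; a pose out of reach is approached as far as the arm can. A call with a number of a shift or a turn outside -1 to 1 is refused whole. A call with a gripper value outside its range is refused whole. The fingers move at their own pace and stop on an object; the grip force is fixed at half the most. Time passes only in rows, so rows that do not move let the fingers close. It gives the time, the measured TCP pose, the force, the opening and the grip force at its end, in the units of the state.
- manip.read_state(): the state, without advancing time (a new reading comes with each control period).
- manip.camera(name): name is "scene" or "side" or "wrist"; returns a dict with "image" (480x640x3 uint8, red, green, blue), "mtx" (3x3 intrinsics, pixels), "k1" (the pictures are not rectified: a ray, as slopes to the right and down, at radius r is drawn at 1 + k1 r^2 times it, then the intrinsics apply), "rvec" (rotation vector, rad) and "tvec" (3), from world to camera coordinates, as OpenCV has them. Camera axes: x right, y down, z forward; pixel columns grow to the right and rows downward; lengths in m; the calibration is good to about 2 mm. A picture is of the moment at which its call begins. There is no depth.
- manip.close_job(): hands the job in; it is judged then, once.
Trained networks look in the newest picture that a camera, given by its name, has taken for a name from the list of things; names that differ only in an ending like _2 or _b are one class to them, and where a whole thing is asked for, a point or a joint stands for the part that bears it (a point fixed in the world has none). Each returns a list of dicts, best first, with "conf" (0 to 1); they miss things now and then, are a little off and sometimes report something else, mostly with a low value. They report only what shows in the picture. A call takes as long as a camera call. They do not tell look-alikes from the thing itself.
- manip.boxes_of(camera, thing): "location" ([row, column] in pixels, amid what is visible of it).
- manip.trace(camera, thing): "mask" (480x640 bool, what is visible of it) and "location" ([row, column] in pixels, amid what is visible of it).
The state is a dict: "time_s": time; "joint_positions": joint angles; "dq": joint speeds; "tau": joint torques, N m; "eef_pos": TCP position; "tcp_rot": TCP orientation; "force": force on the tool from outside, world axes, zero at the start; "moment": the same for the moment, N m; "opening": finger opening in m; "grip_force": force on a finger pad.
Only numpy, scipy, OpenCV 4.12 (cv2) and the standard library are available. Lean on these libraries where they do the work, as an engineer would, in place of code of your own. Each camera call takes 0.05 s, during which the arm holds its last target. There are 200 camera calls.

### The job

Set out two lock cylinders for the next job: push the empty grey tray along the bench until it sits square against the feeder's foot, centred under the chute's mouth, without picking it up. Then press the feeder's black paddle fully down with the fingertips and keep it down until the first cylinder has come to rest in the tray; let the paddle come all the way up so that the next cylinder slides to the gate, and press and release it in the same way once more. The third cylinder must stay in the chute at the gate; do not touch the cylinders, and leave the padlock, tape measure and screwdriver alone.

Things in the scene. Friction and masses are not known exactly. Their poses are not given: they have to be found in the camera images.
- feeder: gravity feeder bolted down: grey base plate, on it a steel chute 42 mm wide falling at 22 deg to its mouth. Origin: on the bench, mid front face of its foot, the upright plate (70 wide, 38 high) that the tray butts against. x: level, uphill, away from the mouth; y: across, to the paddle's side; z up. All but the paddle and its arm lies within y = -48..48, x = -20..195 mm, below 150 mm
- mouth (a point): middle of the upper edge of the chute's mouth: x = -20, z = 33 mm of the feeder's frame, 20 mm out from the foot; 30 mm free below it, so the tray's rim (26 mm) passes under
- rocker: the whole rocking lever: cross shaft over the chute, gate arm downhill, pin arm uphill, and outside the chute a hand arm with the paddle. Origin: on the shaft's axis at the chute's middle, x = 53, z = 90 mm of the feeder's frame; it turns about the feeder's y
- rocker_hinge (a joint): rocking lever, rad: 0 at rest (gate shut), 0.33 paddle fully down (gate open, solid stop). As the gate lifts, a pin drops into the slot of the second cylinder, so each full stroke lets out one. A spring brings it back: about 1.3 N at the paddle at rest, 5 N fully down. Let up too early, the gate lands on the passing cylinder
- paddle_top (a point): black ribbed paddle on the lever's uphill arm, 40 (x) x 32 (y) x 5 mm. The point is the middle of its upper face, at x = 143, y = 58, z = 143 mm of the feeder's frame at rest; the full stroke takes it 32 mm down and 12 mm to the feeder's +x. Its face rises 9 deg to +x at rest, falls 9 deg when down. Free space above and beside it
- tray: open grey tray, loose, about 0.5 kg, outside 150 (x) x 100 (y) x 26 (z) mm, walls and floor 3 mm, slick inside. Origin: centre of its underside. x points to the feeder's foot (within 12 deg at the start); it starts 35 to 60 mm short of the foot and up to 30 mm off the middle. At home its origin is at x = -75, y = 0 mm of the feeder's frame
- cyl_1: the lowest brass euro profile lock cylinder, resting on the gate, loose, 62 long (its y) x 33 x 17 mm (its z), about 0.2 kg. Origin: centre of its underside; in the chute its y runs along the chute. At the gate its origin is at x = 50, z = 61 mm of the feeder's frame
- cyl_2: the same, second in the chute, right behind the first
- cyl_3: the same, third in the chute; it must stay in the chute and ends at the gate
- padlock: padlock lying flat beyond the chute, 78 x 48 x 19 mm, leave alone. Origin: centre of its underside
- tape_measure: yellow tape measure standing beyond the chute, 33 x 70 x 60 mm, leave alone. Origin: centre of its underside
- screwdriver: screwdriver lying on the bench on the paddle's side, 27 x 168 (its y) x 30 mm, leave alone. Origin: centre of its underside
There are look-alikes about, which are no part of the job. What is shaped like the cyl_2 but blue is not meant.

How it is judged:
By the outcome, as a careful person would: the job done as asked, in the order asked, and still so for the second after the job is handed in, with the robot touching nothing.
It also fails if it takes over 67 s, if anything falls off the work surface, if the arm or the gripper's body presses on something with over 40 N, if the wrist force passes 120 N, or if a joint passes its speed limit or range.

## Working session

There is one attempt and no reset: what is moved stays moved. The work goes in short steps, Python scripts to look and compute and a tool call to move; the robot and the scene stay as the last step left them, time stands still between calls to the robot, and variables do not carry over. Pictures are saved under pics/ and viewed, at most 10 in all, crops included, and the job is handed in when it is done.

Besides the shell and the picture viewer there is one more tool, called after "Call:" as a command line: name --argument value ..., lists and objects as JSON in quotes. apply_moves: Moves the arm, as the interface text tells. Shift numbers are shares of 0.03 m and turn numbers shares of 0.1 rad, none past 1 either way. Its arguments: {"type":"object","properties":{"steps":{"type":"array"}},"required":["steps"]}

```bash
mkdir -p pics; ls
cat > h.py <<'E'
import numpy as np,cv2
from workcell import manip
from scipy.spatial.transform import Rotation as R
def shot(n,fn=None):
    c=manip.camera(n)
    if fn: cv2.imwrite('pics/'+fn,c['image'][:,:,::-1])
    return c
def proj(c,P):
    P=np.atleast_2d(P); M=R.from_rotvec(np.ravel(c['rvec'])).as_matrix()
    q=P@M.T+np.ravel(c['tvec']); s=q[:,:2]/q[:,2:]
    s=s*(1+c['k1']*(s**2).sum(1,keepdims=True)); K=np.array(c['mtx'])
    return s@np.diag([K[0,0],K[1,1]])+K[:2,2]
def ray(c,uv):
    K=np.array(c['mtx']); M=R.from_rotvec(np.ravel(c['rvec'])).as_matrix()
    d=np.array([(uv[0]-K[0,2])/K[0,0],(uv[1]-K[1,2])/K[1,1]]); s=d.copy()
    for _ in range(20): s=d/(1+c['k1']*(s@s))
    return -M.T@np.ravel(c['tvec']), M.T@np.r_[s,1]
def onz(c,uv,z):
    o,d=ray(c,uv); return o+d*(z-o[2])/d[2]
E
python3 - <<'E'
from h import *
s=manip.read_state(); print(s)
for n in ['scene','side']:
    c=shot(n,n+'0.png'); print(n,c['mtx'],c['k1'],c['rvec'],c['tvec'])
    for t in ['feeder','tray','rocker','paddle_top','cyl_1','padlock','tape_measure','screwdriver']:
        print(t,[(np.round(b['location']),round(b['conf'],2)) for b in manip.boxes_of(n,t)])
a=cv2.imread('pics/scene0.png')
E
```

```text
pics
{'time_s': 0.0, 'joint_positions': array([ 1.16103484e+00,  2.38787973e-01, -1.42722912e-02,  1.31919240e+00,
       -5.51845334e-05,  1.57079835e+00]), 'dq': array([ 0.00061138, -0.00028406,  0.00113665,  0.00144441,  0.00042229,
        0.00052458]), 'tau': array([ 5.14158546e-04, -5.38777077e+01,  3.46434867e+01,  1.86083175e-02,
        3.42067111e-06, -8.82788157e-06]), 'eef_pos': array([0.20901423, 0.48117467, 0.25266681]), 'tcp_rot': array([-6.39111872e-01, -3.07564842e+00,  2.25723159e-03]), 'force': array([ 0.13399087, -0.82731151, -0.22274621]), 'moment': array([-0.07014756, -0.02371184,  0.02071896]), 'grip_force': 0.0, 'opening': 0.08525769746929407}
scene [[459.90481982   0.         323.58246874]
 [  0.         459.90481982 240.41209459]
 [  0.           0.           1.        ]] -0.08830295602320702 [ 0.77554387 -2.669766    0.94837147] [0.49988169 0.31097917 0.72805058]
feeder [(array([299., 314.]), 0.92)]
tray [(array([245., 382.]), 0.84)]
rocker [(array([292., 329.]), 0.72)]
paddle_top [(array([293., 325.]), 0.98)]
cyl_1 [(array([288., 281.]), 0.85), (array([280., 305.]), 0.8), (array([205., 334.]), 0.69)]
padlock [(array([263., 267.]), 0.69)]
tape_measure [(array([229., 301.]), 0.73)]
screwdriver [(array([307., 389.]), 0.96), (array([289., 276.]), 0.25)]
side [[600.96882721   0.         316.23464115]
 [  0.         600.96882721 248.23773265]
 [  0.           0.           1.        ]] -0.07813001457566553 [ 2.12796984 -0.04796161  0.04591574] [-0.62143911  0.07135953  0.89944279]
feeder [(array([246., 279.]), 0.67)]
tray [(array([338., 243.]), 0.66)]
rocker [(array([224., 263.]), 0.85), (array([266., 361.]), 0.64)]
paddle_top [(array([224., 266.]), 0.83)]
cyl_1 [(array([363., 366.]), 0.95), (array([185., 292.]), 0.79), (array([210., 287.]), 0.65)]
padlock []
tape_measure [(array([294., 363.]), 0.63)]
screwdriver [(array([284., 198.]), 0.72)]
```

View pics/scene0.png

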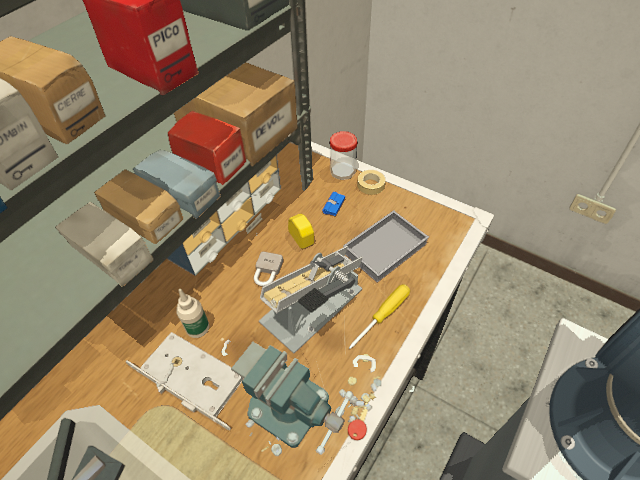

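View pics/side0.png

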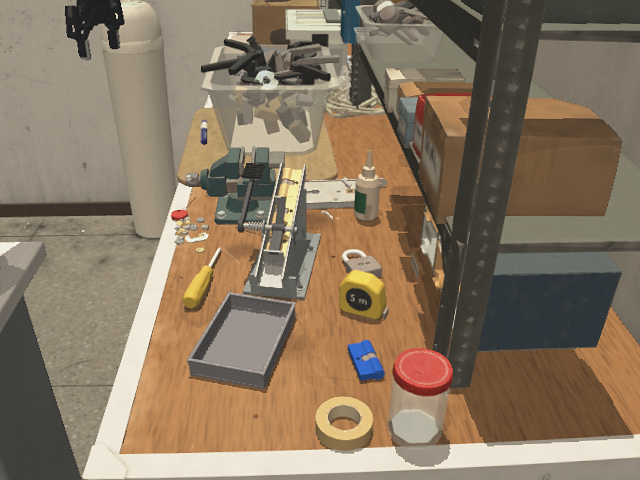

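Scene: feeder with black paddle at (312,300), tray at (386,245), screwdriver at (385,315). Side: the chute's mouth at (275,280) faces the tray at (243,340). The blue look-alike is at (333,204) in scene and (366,360) in side; the brass cylinders in the chute (290,185 in side) are the ones meant. Next are enlarged crops to locate the feeder.

Run:
```python
import cv2
a=cv2.imread('pics/scene0.png')[205:355,245:445]; cv2.imwrite('pics/s1.png',cv2.resize(a,None,fx=4,fy=4,interpolation=cv2.INTER_CUBIC))
a=cv2.imread('pics/side0.png')[150:390,170:350]; cv2.imwrite('pics/d1.png',cv2.resize(a,None,fx=2.5,fy=2.5,interpolation=cv2.INTER_CUBIC))
```

```text
(no output)
```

View pics/s1.png

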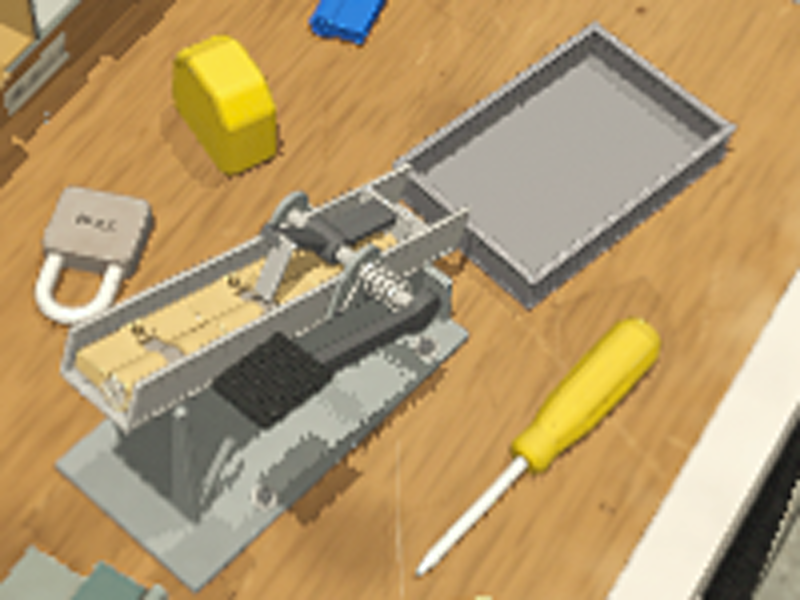

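View pics/d1.png

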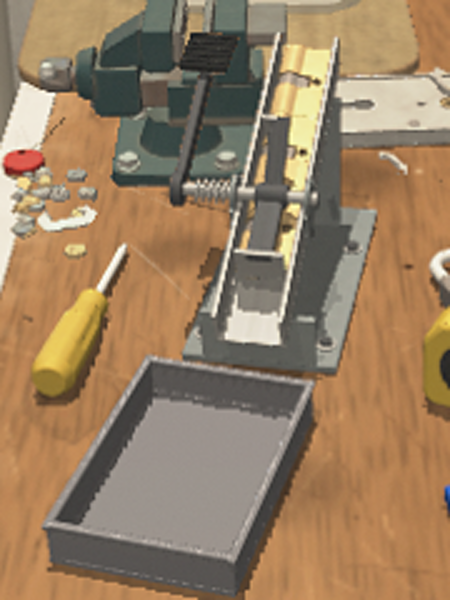

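```bash
cat > fit.py <<'E'
from h import *
from scipy.optimize import least_squares
cs,cd=shot('scene'),shot('side')
S=lambda u,v:(cs,(245+u/4-.4,205+v/4-.4)); D=lambda u,v:(cd,(170+u/2.5-.3,150+v/2.5-.3))
for t in [(468,335),(200,590),(57,465)]: print('base',onz(*S(*t),.004))
for t in [(183,360),(332,372),(377,210)]: print('base d',onz(*D(*t),.004))
def W(p,q):
    c,s=np.cos(p[2]),np.sin(p[2]); q=np.array(q,float); return np.array([p[0]+c*q[0]-s*q[1],p[1]+s*q[0]+c*q[1],q[2]])
# feeder
def res(p,f=False):
    L,t,x0=p[3:6]
    obs=[(S(468,335),(x0,.048,t)),(S(200,590),(L,.048,t)),(S(57,465),(L,-.048,t)),(D(183,360),(x0,.048,t)),(D(332,372),(x0,-.048,t)),(D(377,210),(L,-.048,t)),
     (S(274,378),(.143,.058,.143)),(D(210,52),(.143,.058,.143))]
    r=[proj(c,W(p,q))[0]-uv for (c,uv),q in obs]
    return np.round(r,1) if f else np.r_[np.ravel(r),(p[4]-.005)*300,(p[5])*200]
o=least_squares(res,[.45,.3,-1.57,.19,.005,0],x_scale=[.1,.1,.5,.1,.01,.01]); print('feeder',o.x.round(4),o.cost); print(res(o.x,True).tolist())
def rt(p,f=False):
    h=[(.075,-.05,.026),(.075,.05,.026),(-.075,.05,.026),(-.075,-.05,.026)]
    uv=[S(400,165),S(530,285),S(735,127),S(597,25),D(313,380),D(150,358),D(47,525),D(240,565)]
    r=[proj(c,W(p,q))[0]-u for (c,u),q in zip(uv,h+h)]
    return np.round(r,1) if f else np.ravel(r)
t=least_squares(rt,[o.x[0]-.12*np.cos(o.x[2]),o.x[1]-.12*np.sin(o.x[2]),o.x[2]]); print('tray',t.x.round(4),t.cost); print(rt(t.x,True).tolist())
d=t.x[:2]-o.x[:2];c,s=np.cos(o.x[2]),np.sin(o.x[2])
print('tray in feeder',c*d[0]+s*d[1],-s*d[0]+c*d[1],'yaw',t.x[2]-o.x[2])
for n,q in dict(paddle=(.143,.058,.143),home=(-.075,0,0),mouth=(-.02,0,.033)).items(): print(n,W(o.x,q).round(4))
for n,(c,u) in dict(sd1=S(640,335),sd2=S(525,455),sd3=S(420,572)).items(): print(n,onz(c,u,.015).round(3))
E
python3 fit.py
```

```text
base [ 0.50951833 -0.00751571  0.004     ]
base [0.5432814  0.17579362 0.004     ]
base [0.63718245 0.15949219 0.004     ]
base d [ 0.51009994 -0.01732822  0.004     ]
base d [ 0.599961   -0.03239775  0.004     ]
base d [0.63820226 0.15769136 0.004     ]
feeder [ 5.5580e-01 -1.8700e-02 -4.9011e+00  1.8920e-01  1.6000e-03 -1.3000e-03] 8.259571204648918
[[1.3, -0.3], [-0.4, 0.5], [0.0, -0.2], [-0.8, -1.2], [1.7, -0.1], [0.1, 1.0], [0.3, -1.1], [-0.7, -2.3]]
tray [ 0.5196 -0.1272 -4.9919] 12.29330006838783
[[-0.9, -1.4], [1.2, -2.0], [-0.2, -1.5], [-0.3, -1.8], [0.4, -0.1], [-0.6, -1.4], [-0.2, -0.2], [-1.4, -2.5]]
tray in feeder -0.11336546455409693 0.015151707838713856 yaw -0.0907565089943203
paddle [0.5257 0.1327 0.143 ]
home [ 0.5417 -0.0924  0.    ]
mouth [ 0.552  -0.0383  0.033 ]
sd1 [ 0.435 -0.045  0.015]
sd2 [0.451 0.043 0.015]
sd3 [0.462 0.12  0.015]
```

```bash
cat >> h.py <<'E'
F=np.array([.5558,-.0187]);FY=1.3821
def tof(p):
    d=np.array(p[:2])-F;c,s=np.cos(FY),np.sin(FY);return np.array([c*d[0]+s*d[1],-s*d[0]+c*d[1]])*1000
def st():
    s=manip.read_state();M=R.from_rotvec(s['tcp_rot']).as_matrix()
    h=np.arctan2(M[1,1],M[0,1])-FY
    f=s['force'];c,n=np.cos(FY),np.sin(FY)
    print('t',round(s['time_s'],2),'tcp_f mm',tof(s['eef_pos']).round(1),'z',(s['eef_pos'][2]*1000).round(1),'tool y heading rel feeder x',round(h,4),'tilt',M[:2,2].round(4),'F_f',np.round([c*f[0]+n*f[1],-n*f[0]+c*f[1],f[2]],1),'q',s['joint_positions'].round(2),'open',round(s['opening'],3))
E
python3 -c "
from h import *
st()"
```

```text
t 1.0 tcp_f mm [426.3 434.3] z 253.3 tool y heading rel feeder x -0.2211 tilt [-0.     -0.0001] F_f [-0.1 -0.7 -0.8] q [ 1.16  0.24 -0.01  1.32  0.    1.57] open 0.086
```

Call:
apply_moves --steps '[{"rz":-0.75},{"rz":-0.75},{"rz":-0.7},{"dx":-0.6,"dy":-0.8},{"dx":-0.6,"dy":-0.8},{"dx":-0.6,"dy":-0.8},{"dx":-0.6,"dy":-0.8},{"dx":-0.6,"dy":-0.8},{"dx":-0.6,"dy":-0.8},{"dx":-0.6,"dy":-0.8},{"dx":-0.6,"dy":-0.8},{"dx":-0.6,"dy":-0.8}]'

```text
invalid input at $.steps[0]: expected keys dx, dy, dz, rx, ry, rz, hand
```

```bash
python3 -c "
from h import *
st()"
```

```text
t 1.0 tcp_f mm [426.3 434.3] z 253.3 tool y heading rel feeder x -0.2211 tilt [-0.     -0.0001] F_f [-0.1 -0.7 -0.8] q [ 1.16  0.24 -0.01  1.32  0.    1.57] open 0.086
```

All keys are required in each row.

Call:
apply_moves --steps '[{"dx":0,"dy":0,"dz":0,"rx":0,"ry":0,"rz":-0.75,"hand":-1},{"dx":0,"dy":0,"dz":0,"rx":0,"ry":0,"rz":-0.75,"hand":-1},{"dx":0,"dy":0,"dz":0,"rx":0,"ry":0,"rz":-0.7,"hand":-1},{"dx":-0.6,"dy":-0.8,"dz":0,"rx":0,"ry":0,"rz":0,"hand":-1},{"dx":-0.6,"dy":-0.8,"dz":0,"rx":0,"ry":0,"rz":0,"hand":-1},{"dx":-0.6,"dy":-0.8,"dz":0,"rx":0,"ry":0,"rz":0,"hand":-1},{"dx":-0.6,"dy":-0.8,"dz":0,"rx":0,"ry":0,"rz":0,"hand":-1},{"dx":-0.6,"dy":-0.8,"dz":0,"rx":0,"ry":0,"rz":0,"hand":-1},{"dx":-0.6,"dy":-0.8,"dz":0,"rx":0,"ry":0,"rz":0,"hand":-1}]'

```text
time_s: 2.12
eef_pos: [0.2884, 0.3188, 0.2534]
tcp_rot: [0.298, 3.127, 0.0]
force: [-0.1, 1.1, -0.4]
opening: 0.0853
grip_force: 0.0
```

```bash
python3 -c "
from h import *
st()"
```

```text
t 2.12 tcp_f mm [281.4 326. ] z 253.4 tool y heading rel feeder x -0.001 tilt [0.0002 0.0001] F_f [ 1.1  0.3 -0.4] q [ 0.84  0.08 -0.21  1.28 -0.    1.03] open 0.085
```

Call:
apply_moves --steps '[{"dx":-0.53,"dy":-0.97,"dz":0,"rx":0,"ry":0,"rz":0,"hand":-1},{"dx":-0.53,"dy":-0.97,"dz":0,"rx":0,"ry":0,"rz":0,"hand":-1},{"dx":-0.53,"dy":-0.97,"dz":0,"rx":0,"ry":0,"rz":0,"hand":-1},{"dx":-0.53,"dy":-0.97,"dz":0,"rx":0,"ry":0,"rz":0,"hand":-1},{"dx":-0.53,"dy":-0.97,"dz":0,"rx":0,"ry":0,"rz":0,"hand":-1},{"dx":-0.53,"dy":-0.97,"dz":0,"rx":0,"ry":0,"rz":0,"hand":-1},{"dx":-0.53,"dy":-0.97,"dz":0,"rx":0,"ry":0,"rz":0,"hand":-1},{"dx":-0.53,"dy":-0.97,"dz":0,"rx":0,"ry":0,"rz":0,"hand":-1},{"dx":-0.53,"dy":-0.97,"dz":0,"rx":0,"ry":0,"rz":0,"hand":-1},{"dx":-0.53,"dy":-0.97,"dz":0,"rx":0,"ry":0,"rz":0,"hand":-1},{"dx":-0.53,"dy":-0.97,"dz":0,"rx":0,"ry":0,"rz":0,"hand":-1},{"dx":-0.53,"dy":-0.97,"dz":0,"rx":0,"ry":0,"rz":0,"hand":-1}]'

```text
time_s: 3.62
eef_pos: [0.4098, -0.0604, 0.2534]
tcp_rot: [0.298, 3.127, -0.0]
force: [0.7, -0.1, -0.3]
opening: 0.0854
grip_force: 0.0
```

Call:
apply_moves --steps '[{"dx":-0.51,"dy":-0.96,"dz":0,"rx":0,"ry":0,"rz":0,"hand":-1},{"dx":-0.51,"dy":-0.96,"dz":0,"rx":0,"ry":0,"rz":0,"hand":-1},{"dx":0,"dy":0,"dz":1,"rx":0,"ry":0,"rz":0,"hand":-1},{"dx":0,"dy":0,"dz":1,"rx":0,"ry":0,"rz":0,"hand":-1},{"dx":0,"dy":0,"dz":1,"rx":0,"ry":0,"rz":0,"hand":-1},{"dx":0,"dy":0,"dz":1,"rx":0,"ry":0,"rz":0,"hand":-1},{"dx":0,"dy":0,"dz":1,"rx":0,"ry":0,"rz":0,"hand":-1},{"dx":0,"dy":0,"dz":0,"rx":0,"ry":0,"rz":0,"hand":-1}]'

```text
time_s: 4.62
eef_pos: [0.4273, -0.1212, 0.1019]
tcp_rot: [-0.297, -3.124, -0.001]
force: [-0.2, -1.2, 1.0]
opening: 0.0855
grip_force: 0.0
```

```bash
python3 -c "
from h import *
st()
shot('side','side1.png')
import cv2
a=cv2.imread('pics/side1.png')[150:400,130:400]; cv2.imwrite('pics/d2.png',cv2.resize(a,None,fx=2,fy=2))"
```

```text
t 4.62 tcp_f mm [-124.8  107. ] z 101.9 tool y heading rel feeder x -0.0011 tilt [-0.0037  0.0009] F_f [-1.2 -0.   1. ] q [-0.28  0.21 -0.46  0.9  -0.   -0.09] open 0.085
```

View pics/d2.png

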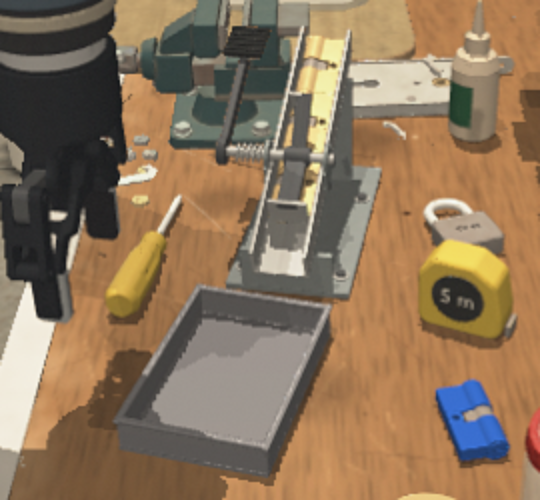

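The gripper is over the gap on the robot's side, clear of the screwdriver's handle end (125,300); the tray is still. I descend and push sideways.

Call:
apply_moves --steps '[{"dx":-0.4,"dy":-0.17,"dz":0,"rx":0,"ry":0,"rz":0,"hand":-1},{"dx":0,"dy":0,"dz":0.8,"rx":0,"ry":0,"rz":0,"hand":-1},{"dx":0,"dy":0,"dz":0.8,"rx":0,"ry":0,"rz":0,"hand":-1},{"dx":0,"dy":0,"dz":0.7,"rx":0,"ry":0,"rz":0,"hand":-1},{"dx":0,"dy":0,"dz":0.2,"rx":0,"ry":0,"rz":0,"hand":-1},{"dx":0,"dy":0,"dz":0,"rx":0,"ry":0,"rz":0,"hand":-1}]'

```text
time_s: 5.42
eef_pos: [0.4404, -0.1292, 0.029]
tcp_rot: [0.298, 3.127, -0.0]
force: [-0.7, -0.3, -0.5]
opening: 0.0853
grip_force: 0.0
```

```bash
python3 -c "
from h import *
st()"
```

```text
t 5.42 tcp_f mm [-130.2   92.6] z 29.0 tool y heading rel feeder x -0.0012 tilt [ 0.0009 -0.0004] F_f [-0.4  0.6 -0.5] q [-0.29  0.32 -0.54  0.71 -0.   -0.1 ] open 0.085
```

Call:
apply_moves --steps '[{"dx":-0.2,"dy":0,"dz":0.07,"rx":0,"ry":0,"rz":0,"hand":-1},{"dx":-0.2,"dy":0,"dz":0,"rx":0,"ry":0,"rz":0,"hand":-1},{"dx":-0.15,"dy":0,"dz":0,"rx":0,"ry":0,"rz":0,"hand":-1},{"dx":-0.15,"dy":0,"dz":0,"rx":0,"ry":0,"rz":0,"hand":-1},{"dx":-0.15,"dy":0,"dz":0,"rx":0,"ry":0,"rz":0,"hand":-1},{"dx":0,"dy":0,"dz":0,"rx":0,"ry":0,"rz":0,"hand":-1}]'

```text
time_s: 6.18
eef_pos: [0.4653, -0.1336, 0.0262]
tcp_rot: [0.297, 3.127, 0.0]
force: [-0.5, -0.5, -0.6]
opening: 0.0854
grip_force: 0.2
```

```bash
cat > tr.py <<'E'
from h import *
from scipy.optimize import least_squares
import sys
st()
# tray pose by fitting projected top-rim/side outline to the side and scene masks' edges: match convex hull
pts=[(x,y,z) for x in(-.075,.075) for y in(-.05,.05) for z in(0,.026)]
def W(p,q):
    c,s=np.cos(p[2]),np.sin(p[2]); q=np.array(q); return np.c_[p[0]+c*q[:,0]-s*q[:,1],p[1]+s*q[:,0]+c*q[:,1],q[:,2]]
obs=[]
for n in sys.argv[1:] or ['side','scene']:
    c=shot(n); g=manip.trace(n,'tray')
    if not g: print('no tray',n); continue
    m=g[0]['mask'].astype(np.uint8); print(n,round(g[0]['conf'],2),int(m.sum()),g[0]['location'])
    k=cv2.findContours(m,cv2.RETR_EXTERNAL,cv2.CHAIN_APPROX_NONE)[0]; k=max(k,key=len)[:,0].astype(float)
    obs.append((c,k))
def res(p):
    r=[]
    for c,k in obs:
        h=cv2.convexHull(proj(c,W(p,pts)).astype(np.float32))
        r+= [cv2.pointPolygonTest(h,tuple(map(float,q)),True) - .5 for q in k]
    return r
x0=[*(F+np.array([np.cos(FY),np.sin(FY)])*-.10),FY]
o=least_squares(res,x0,loss='soft_l1',f_scale=.7,diff_step=1e-4)
r=np.array(res(o.x)); print('tray_f',tof(o.x).round(1),'yaw',round(o.x[2]-FY,4),'med res',np.median(abs(r)).round(2))
E
python3 tr.py; python3 tr.py scene; python3 tr.py side
```

```text
t 6.17 tcp_f mm [-129.9   67.4] z 26.2 tool y heading rel feeder x -0.0008 tilt [0.0007 0.0001] F_f [-0.6  0.4 -0.6] q [-0.28  0.36 -0.49  0.72  0.   -0.09] open 0.085
side 0.74 6907 [336.2, 251.2]
scene 0.75 2358 [245.2, 372.2]
tray_f [-109.7    6.8] yaw -0.0072 med res 0.66
t 6.38 tcp_f mm [-129.9   67.6] z 26.3 tool y heading rel feeder x -0.0009 tilt [ 0.0009 -0.    ] F_f [0.2 0.5 0.1] q [-0.28  0.36 -0.49  0.72  0.   -0.09] open 0.085
scene 0.92 2318 [245.4, 374.4]
tray_f [-107.2    5.8] yaw 0.0036 med res 1.02
t 6.47 tcp_f mm [-130.    67.8] z 26.3 tool y heading rel feeder x -0.001 tilt [ 0.0006 -0.0001] F_f [0.4 0.5 1.2] q [-0.28  0.36 -0.49  0.72  0.   -0.09] open 0.085
side 0.66 6797 [337.6, 249.3]
tray_f [-109.6    7.3] yaw 0.0024 med res 0.39
```

Call:
apply_moves --steps '[{"dx":-0.11,"dy":0,"dz":0,"rx":0,"ry":0,"rz":0,"hand":-1},{"dx":-0.11,"dy":0,"dz":0,"rx":0,"ry":0,"rz":0,"hand":-1},{"dx":0,"dy":0,"dz":0,"rx":0,"ry":0,"rz":0,"hand":-1}]'

```text
time_s: 6.95
eef_pos: [0.4703, -0.1346, 0.026]
tcp_rot: [-0.297, -3.126, -0.001]
force: [-4.6, 1.5, 3.0]
opening: 0.0855
grip_force: 2.3
```

```bash
python3 tr.py; python3 -c "
from h import *
c=shot('side')
for p in [(318,425),(345,440),(372,420),(420,440),(100,455),(300,455)]: print(p,onz(c,p,0).round(3),tof(onz(c,p,0)).round(0))"
```

```text
t 6.95 tcp_f mm [-129.9   62.3] z 26.0 tool y heading rel feeder x -0.001 tilt [-0.0018  0.0005] F_f [0.6 4.8 3. ] q [-0.28  0.37 -0.47  0.73  0.   -0.09] open 0.086
side 0.65 6957 [339.0, 251.8]
scene 0.61 2350 [243.9, 369.1]
tray_f [-109.7    1.6] yaw -0.0146 med res 0.74
(318, 425) [ 0.61  -0.275  0.   ] [-241. -101.]
(345, 440) [ 0.639 -0.298  0.   ] [-259. -135.]
(372, 420) [ 0.674 -0.27   0.   ] [-225. -163.]
(420, 440) [ 0.725 -0.302  0.   ] [-247. -220.]
(100, 455) [ 0.365 -0.311  0.   ] [-323.  133.]
(300, 455) [ 0.588 -0.317  0.   ] [-287.  -87.]
```

Call:
apply_moves --steps '[{"dx":-0.04,"dy":0,"dz":0,"rx":0,"ry":0,"rz":0,"hand":-1},{"dx":0,"dy":0,"dz":0,"rx":0,"ry":0,"rz":0,"hand":-1},{"dx":0.4,"dy":0,"dz":0,"rx":0,"ry":0,"rz":0,"hand":-1},{"dx":0.3,"dy":0,"dz":-0.5,"rx":0,"ry":0,"rz":0,"hand":-1},{"dx":0,"dy":0,"dz":-0.7,"rx":0,"ry":0,"rz":0,"hand":-1},{"dx":0,"dy":-0.5,"dz":-0.6,"rx":0,"ry":0,"rz":0.2,"hand":-1},{"dx":-0.7,"dy":-0.7,"dz":0,"rx":0,"ry":0,"rz":0,"hand":-1},{"dx":-0.7,"dy":-0.7,"dz":0,"rx":0,"ry":0,"rz":0,"hand":-1},{"dx":-0.7,"dy":-0.7,"dz":0,"rx":0,"ry":0,"rz":0,"hand":-1},{"dx":-0.7,"dy":-0.4,"dz":0,"rx":0,"ry":0,"rz":0,"hand":-1},{"dx":0,"dy":0,"dz":0,"rx":0,"ry":0,"rz":1,"hand":-1},{"dx":0,"dy":0,"dz":0,"rx":0,"ry":0,"rz":1,"hand":-1}]'

```text
time_s: 8.7
eef_pos: [0.5152, -0.237, 0.0814]
tcp_rot: [0.645, 3.074, -0.0]
force: [0.6, 1.0, 0.0]
opening: 0.0854
grip_force: 0.0
```

Call:
apply_moves --steps '[{"dx":0,"dy":0,"dz":0,"rx":0,"ry":0,"rz":1,"hand":-1},{"dx":0,"dy":0,"dz":0,"rx":0,"ry":0,"rz":1,"hand":-1},{"dx":0,"dy":0,"dz":0,"rx":0,"ry":0,"rz":1,"hand":-1},{"dx":0,"dy":0,"dz":0,"rx":0,"ry":0,"rz":1,"hand":-1},{"dx":0,"dy":0,"dz":0,"rx":0,"ry":0,"rz":1,"hand":-1},{"dx":0,"dy":0,"dz":0,"rx":0,"ry":0,"rz":1,"hand":-1},{"dx":0,"dy":0,"dz":0,"rx":0,"ry":0,"rz":1,"hand":-1},{"dx":0,"dy":0,"dz":0,"rx":0,"ry":0,"rz":1,"hand":-1},{"dx":0,"dy":0,"dz":0,"rx":0,"ry":0,"rz":1,"hand":-1},{"dx":0,"dy":0,"dz":0,"rx":0,"ry":0,"rz":1,"hand":-1},{"dx":0,"dy":0,"dz":0,"rx":0,"ry":0,"rz":1,"hand":-1},{"dx":0,"dy":0,"dz":0,"rx":0,"ry":0,"rz":1,"hand":-1}]'

```text
time_s: 10.2
eef_pos: [0.5151, -0.2368, 0.0816]
tcp_rot: [2.267, 2.173, 0.001]
force: [-0.9, -0.7, 0.4]
opening: 0.0856
grip_force: 0.0
```

```bash
python3 tr.py scene
```

```text
t 10.2 tcp_f mm [-221.8   -1. ] z 81.6 tool y heading rel feeder x -1.4245 tilt [ 0.0011 -0.0007] F_f [-0.8  0.7  0.4] q [-0.43  0.42 -0.21  0.94 -0.    1.18] open 0.086
scene 0.57 3120 [241.6, 374.9]
tray_f [-109.8   -0.8] yaw -0.0106 med res 0.87
```

Call:
apply_moves --steps '[{"dx":0,"dy":0,"dz":0.4,"rx":0,"ry":0,"rz":0.73,"hand":-1},{"dx":0,"dy":0,"dz":0.7,"rx":0,"ry":0,"rz":0.73,"hand":-1},{"dx":0,"dy":0,"dz":0.75,"rx":0,"ry":0,"rz":0,"hand":-1},{"dx":0,"dy":0,"dz":0,"rx":0,"ry":0,"rz":0,"hand":-1},{"dx":0.4,"dy":0,"dz":0,"rx":0,"ry":0,"rz":0,"hand":-1},{"dx":0.3,"dy":0,"dz":0,"rx":0,"ry":0,"rz":0,"hand":-1},{"dx":0.15,"dy":0,"dz":0,"rx":0,"ry":0,"rz":0,"hand":-1},{"dx":0.15,"dy":0,"dz":0,"rx":0,"ry":0,"rz":0,"hand":-1},{"dx":0.2,"dy":0,"dz":0,"rx":0,"ry":0,"rz":0,"hand":-1},{"dx":0.2,"dy":0,"dz":0,"rx":0,"ry":0,"rz":0,"hand":-1},{"dx":0.2,"dy":0,"dz":0,"rx":0,"ry":0,"rz":0,"hand":-1},{"dx":0.1,"dy":0,"dz":0,"rx":0,"ry":0,"rz":0,"hand":-1}]'

```text
time_s: 11.8
eef_pos: [0.5252, -0.1873, 0.0253]
tcp_rot: [2.416, 2.005, -0.001]
force: [-1.7, -5.4, 4.7]
opening: 0.0855
grip_force: 2.9
```

```bash
python3 tr.py scene; python3 -c "
from h import *
shot('side','e.png')
a=cv2.imread('pics/e.png')[240:400,170:350]; cv2.imwrite('pics/d3.png',cv2.resize(a,None,fx=3.5,fy=3.5,interpolation=cv2.INTER_CUBIC))"
```

```text
t 11.8 tcp_f mm [-171.3   -1.5] z 25.3 tool y heading rel feeder x -1.5675 tilt [ 0.0008 -0.002 ] F_f [-5.6  0.7  4.7] q [-0.34  0.46 -0.31  0.8  -0.    1.41] open 0.086
scene 0.56 2883 [246.5, 372.0]
tray_f [-87.8  -0.6] yaw 0.0134 med res 1.09
```

View pics/d3.png

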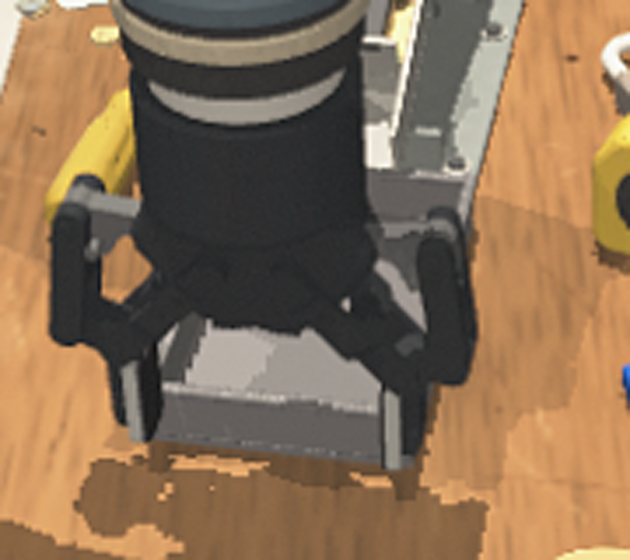

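The fingers (at 135,410 and 400,430) push squarely on the tray's rear wall, with about 10 mm left to the foot.

Call:
apply_moves --steps '[{"dx":0.1,"dy":0,"dz":0,"rx":0,"ry":0,"rz":0,"hand":-1},{"dx":0.1,"dy":0,"dz":0,"rx":0,"ry":0,"rz":0,"hand":-1},{"dx":0.06,"dy":0,"dz":0,"rx":0,"ry":0,"rz":0,"hand":-1},{"dx":0,"dy":0,"dz":0,"rx":0,"ry":0,"rz":0,"hand":-1}]'

```text
time_s: 12.45
eef_pos: [0.5264, -0.1795, 0.0251]
tcp_rot: [2.417, 2.006, -0.0]
force: [-2.2, -5.2, 3.8]
opening: 0.0853
grip_force: 2.5
```

Call:
apply_moves --steps '[{"dx":0.04,"dy":0,"dz":0,"rx":0,"ry":0,"rz":0,"hand":-1},{"dx":0,"dy":0,"dz":0,"rx":0,"ry":0,"rz":0,"hand":-1}]'

```text
time_s: 12.7
eef_pos: [0.5266, -0.1784, 0.025]
tcp_rot: [2.417, 2.005, -0.001]
force: [0.3, -4.8, 4.0]
opening: 0.0854
grip_force: 2.7
```

```bash
python3 -c "
from h import *
st()"
```

```text
t 12.7 tcp_f mm [-162.4   -1.2] z 25.0 tool y heading rel feeder x -1.5675 tilt [ 0.0004 -0.0012] F_f [-4.7 -1.2  4. ] q [-0.33  0.46 -0.31  0.8  -0.    1.43] open 0.085
```

Call:
apply_moves --steps '[{"dx":0.04,"dy":0,"dz":0,"rx":0,"ry":0,"rz":0,"hand":-1},{"dx":0.02,"dy":0,"dz":0,"rx":0,"ry":0,"rz":0,"hand":-1},{"dx":0,"dy":0,"dz":0,"rx":0,"ry":0,"rz":0,"hand":-1}]'

```text
time_s: 13.08
eef_pos: [0.5268, -0.1769, 0.025]
tcp_rot: [2.417, 2.005, -0.001]
force: [-1.4, -7.0, 3.7]
opening: 0.0854
grip_force: 3.4
```

Call:
apply_moves --steps '[{"dx":0.04,"dy":0,"dz":0,"rx":0,"ry":0,"rz":0,"hand":-1},{"dx":0,"dy":0,"dz":0,"rx":0,"ry":0,"rz":0,"hand":-1}]'

```text
time_s: 13.32
eef_pos: [0.5268, -0.1768, 0.0251]
tcp_rot: [2.416, 2.003, -0.004]
force: [-2.8, -12.7, 4.4]
opening: 0.0854
grip_force: 6.3
```

Call:
apply_moves --steps '[{"dx":0.05,"dy":0,"dz":0,"rx":0,"ry":0,"rz":0,"hand":-1},{"dx":0,"dy":0,"dz":0,"rx":0,"ry":0,"rz":0,"hand":-1}]'

```text
time_s: 13.58
eef_pos: [0.5268, -0.1766, 0.0251]
tcp_rot: [2.416, 2.001, -0.008]
force: [-4.9, -18.9, 5.0]
opening: 0.0857
grip_force: 10.0
```

Call:
apply_moves --steps '[{"dx":-0.3,"dy":0,"dz":0,"rx":0,"ry":0,"rz":0,"hand":-1},{"dx":-0.6,"dy":0,"dz":-0.3,"rx":0,"ry":0,"rz":0,"hand":-1},{"dx":-0.3,"dy":-0.3,"dz":-1,"rx":0,"ry":0,"rz":0,"hand":-1},{"dx":0,"dy":-1,"dz":-1,"rx":0,"ry":0,"rz":0,"hand":-1},{"dx":0,"dy":-1,"dz":-1,"rx":0,"ry":0,"rz":0,"hand":-1},{"dx":0,"dy":-1,"dz":-1,"rx":0,"ry":0,"rz":0,"hand":-1},{"dx":0,"dy":-1,"dz":-1,"rx":0,"ry":0,"rz":0,"hand":1},{"dx":0,"dy":-1,"dz":-1,"rx":0,"ry":0,"rz":0,"hand":1}]'

```text
time_s: 14.58
eef_pos: [0.363, -0.1794, 0.2151]
tcp_rot: [-2.417, -2.007, -0.001]
force: [-0.9, -1.0, 1.1]
opening: 0.0519
grip_force: 0.0
```

```bash
python3 tr.py; python3 -c "
from h import *
shot('side','f.png');shot('scene','g.png')
a=cv2.imread('pics/f.png')[225:375,180:340]; a=cv2.resize(a,None,fx=4,fy=4,interpolation=cv2.INTER_CUBIC)
cv2.imwrite('pics/d4.png',a)"
```

```text
t 14.57 tcp_f mm [-194.   159.2] z 215.1 tool y heading rel feeder x -1.5671 tilt [0.0004 0.0004] F_f [-1.1  0.7  1.1] q [-0.46  0.05 -0.34  1.18  0.    1.3 ] open 0.052
side 0.68 6027 [322.9, 259.4]
scene 0.49 673 [228.7, 300.2]
tray_f [-76.5  -1.3] yaw -0.022 med res 0.97
```

View pics/d4.png

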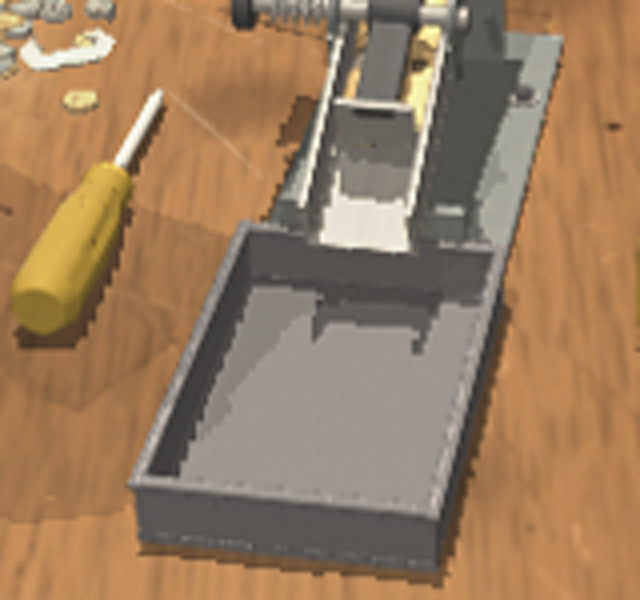

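```bash
python3 -c "
from h import *
c=shot('side')
D=lambda u,v:(180+u/4-.4,225+v/4-.4)
for n,p,z in [('mouthL',(322,241),.033),('mouthR',(409,250),.033),('trayFL',(243,224),.026),('trayFR',(505,246),.026),('trayRL',(132,486),.026),('trayRR',(440,518),.026),('trayRLb',(140,550),0),('trayRRb',(442,580),0),('baseR',(562,38),.003),('gateedgeL',(335,102),.055)]:
  print(n,tof(onz(c,D(*p),z)).round(1))
for q in [(-.02,.021,.033),(-.02,-.021,.033),(0,.05,.026),(0,-.05,.026),(0,-.048,.0016),(.189,-.048,.0016)]:
  x=np.array([np.cos(FY)*q[0]-np.sin(FY)*q[1],np.sin(FY)*q[0]+np.cos(FY)*q[1]])+F
  print(q,((proj(c,[*x,q[2]])[0]-[179.6,224.6])*4).round())
"
```

```text
mouthL [-20.3  14.6]
mouthR [-20.8 -17.9]
trayFL [-4.6 48.6]
trayFR [ -3.2 -50.6]
trayRL [-154.1   48.6]
trayRR [-153.7  -52.5]
trayRLb [-155.9   47.5]
trayRRb [-154.5  -53. ]
baseR [188.9 -47.1]
gateedgeL [40.1 21.9]
(-0.02, 0.021, 0.033) [305. 239.]
(-0.02, -0.021, 0.033) [418. 249.]
(0, 0.05, 0.026) [242. 217.]
(0, -0.05, 0.026) [505. 241.]
(0, -0.048, 0.0016) [499. 293.]
(0.189, -0.048, 0.0016) [564.  41.]
```

The tray is square against the foot, and its centre line agrees with the mouth (322–409, 245) to about 1 mm in the same camera. Now to the paddle, with shut fingers.

Call:
apply_moves --steps '[{"dx":0.94,"dy":0.28,"dz":0,"rx":0,"ry":0,"rz":0,"hand":1},{"dx":0.94,"dy":0.28,"dz":0,"rx":0,"ry":0,"rz":0,"hand":1},{"dx":0.94,"dy":0.28,"dz":0,"rx":0,"ry":0,"rz":0,"hand":1},{"dx":0.94,"dy":0.28,"dz":0,"rx":0,"ry":0,"rz":0,"hand":1},{"dx":0.94,"dy":0.28,"dz":0,"rx":0,"ry":0,"rz":0,"hand":1},{"dx":0.94,"dy":0.28,"dz":0,"rx":0,"ry":0,"rz":0,"hand":1},{"dx":0.94,"dy":0.28,"dz":0,"rx":0,"ry":0,"rz":0,"hand":1},{"dx":0.94,"dy":0.28,"dz":0,"rx":0,"ry":0,"rz":0,"hand":1},{"dx":0.94,"dy":0.28,"dz":0,"rx":0,"ry":0,"rz":0,"hand":1},{"dx":0.94,"dy":0.28,"dz":0,"rx":0,"ry":0,"rz":0,"hand":1},{"dx":0.94,"dy":0.28,"dz":0,"rx":0,"ry":0,"rz":0,"hand":1},{"dx":0.9,"dy":0.28,"dz":0,"rx":0,"ry":0,"rz":0,"hand":1}]'

```text
time_s: 16.42
eef_pos: [0.5259, 0.1347, 0.2122]
tcp_rot: [-2.416, -2.007, 0.003]
force: [0.8, 0.5, -0.4]
opening: 0.0004
grip_force: 0.0
```

Call:
apply_moves --steps '[{"dx":0,"dy":0,"dz":0.6,"rx":0,"ry":0,"rz":0,"hand":1},{"dx":0,"dy":0,"dz":0.2,"rx":0,"ry":0,"rz":0,"hand":1},{"dx":0,"dy":0,"dz":0,"rx":0,"ry":0,"rz":0,"hand":1}]'

```text
time_s: 16.8
eef_pos: [0.525, 0.1333, 0.1888]
tcp_rot: [-2.417, -2.006, 0.003]
force: [0.1, 0.2, 0.2]
opening: 0.0001
grip_force: 0.0
```

```bash
python3 -c "
from h import *
st()
shot('side','i.png');shot('scene','j.png')
a=cv2.imread('pics/i.png')[100:380,170:330]; b=cv2.imread('pics/j.png')[220:360,220:400]
f=lambda a,k:cv2.resize(a,None,fx=k,fy=k,interpolation=cv2.INTER_CUBIC)
a=f(a,2);b=f(b,2.6);o=np.zeros((560,320+b.shape[1],3),np.uint8);o[:,:320]=a;o[:b.shape[0],320:]=b;print(o.shape)
cv2.imwrite('pics/k.png',o)"
```

```text
t 16.8 tcp_f mm [143.5  58.7] z 188.8 tool y heading rel feeder x -1.5671 tilt [-0.0021 -0.0006] F_f [ 0.3 -0.1  0.2] q [ 0.25  0.3  -0.1   1.18 -0.    2.  ] open 0.0
(560, 788, 3)
```

View pics/k.png

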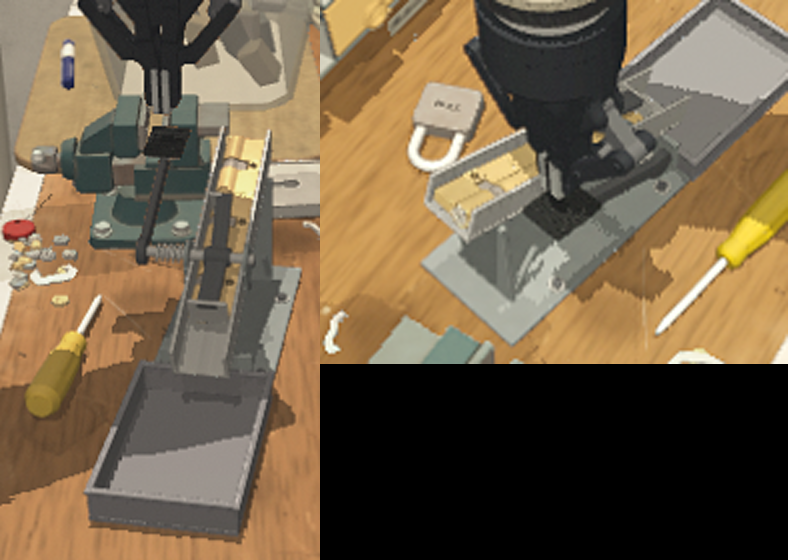

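```bash
python3 -c "
from h import *
s=manip.read_state()
for n,off,k in [('side',(170,100),2),('scene',(220,220),2.6)]:
  c=shot(n); p=s['eef_pos'].copy()
  for z in (.1668,.143): p[2]=z; print(n,z,((proj(c,p)[0]-off)*k).round())
  print([ (b['location'],b['conf']) for b in manip.boxes_of(n,'paddle_top')])
"
```

```text
side 0.1668 [165. 109.]
side 0.143 [166. 136.]
[([225.4, 266.3], 0.57)]
scene 0.1668 [241. 182.]
scene 0.143 [243. 204.]
[([296.2, 322.3], 0.67)]
```

The tip stands over the paddle's middle (paddle at 168,142 in the left crop), a few mm to the robot's side; the tray is in place. Pressing.

Call:
apply_moves --steps '[{"dx":-0.05,"dy":0.1,"dz":0.4,"rx":0,"ry":0,"rz":0,"hand":1},{"dx":0,"dy":0,"dz":0.3,"rx":0,"ry":0,"rz":0,"hand":1},{"dx":0,"dy":0,"dz":0,"rx":0,"ry":0,"rz":0,"hand":1}]'

```text
time_s: 17.48
eef_pos: [0.5274, 0.1312, 0.1675]
tcp_rot: [-2.417, -2.006, 0.003]
force: [-0.6, -0.1, 0.6]
opening: -0.0001
grip_force: 0.0
```

Call:
apply_moves --steps '[{"dx":0.1,"dy":0,"dz":0.27,"rx":0,"ry":0,"rz":0,"hand":1},{"dx":0.1,"dy":0,"dz":0.27,"rx":0,"ry":0,"rz":0,"hand":1},{"dx":0.1,"dy":0,"dz":0.27,"rx":0,"ry":0,"rz":0,"hand":1},{"dx":0.1,"dy":0,"dz":0.27,"rx":0,"ry":0,"rz":0,"hand":1},{"dx":0,"dy":0,"dz":0,"rx":0,"ry":0,"rz":0,"hand":1}]'

```text
time_s: 18.1
eef_pos: [0.5306, 0.1435, 0.136]
tcp_rot: [2.416, 2.007, 0.0]
force: [0.7, 2.0, 4.7]
opening: -0.0001
grip_force: 2.5
```

```bash
python3 -c "
from h import *
st()"
```

```text
t 18.1 tcp_f mm [154.6  55.2] z 136.0 tool y heading rel feeder x -1.5667 tilt [ 0.0004 -0.0002] F_f [ 2.  -0.3  4.7] q [ 0.26  0.34 -0.17  1.05 -0.    2.02] open -0.0
```

Call:
apply_moves --steps '[{"dx":0,"dy":0,"dz":0.07,"rx":0,"ry":0,"rz":0,"hand":1},{"dx":0,"dy":0,"dz":0.07,"rx":0,"ry":0,"rz":0,"hand":1},{"dx":0,"dy":0,"dz":0,"rx":0,"ry":0,"rz":0,"hand":1}]'

```text
time_s: 18.48
eef_pos: [0.5308, 0.144, 0.1332]
tcp_rot: [-2.416, -2.007, -0.004]
force: [-1.5, 4.8, 11.5]
opening: -0.0001
grip_force: 5.7
```

Call:
apply_moves --steps '[{"dx":0,"dy":0,"dz":0.03,"rx":0,"ry":0,"rz":0,"hand":1},{"dx":0,"dy":0,"dz":0,"rx":0,"ry":0,"rz":0,"hand":1}]'

```text
time_s: 18.73
eef_pos: [0.5308, 0.144, 0.1328]
tcp_rot: [-2.416, -2.007, -0.004]
force: [-2.8, 5.9, 16.1]
opening: 0.0001
grip_force: 7.8
```

The paddle is on its stop (force rising, z fixed). I hold, then watch for the cylinder.

Call:
apply_moves --steps '[{"dx":0,"dy":0,"dz":0,"rx":0,"ry":0,"rz":0,"hand":1},{"dx":0,"dy":0,"dz":0,"rx":0,"ry":0,"rz":0,"hand":1},{"dx":0,"dy":0,"dz":0,"rx":0,"ry":0,"rz":0,"hand":1},{"dx":0,"dy":0,"dz":0,"rx":0,"ry":0,"rz":0,"hand":1}]'

```text
time_s: 19.23
eef_pos: [0.5308, 0.144, 0.1328]
tcp_rot: [-2.417, -2.007, -0.004]
force: [-2.5, 4.3, 14.5]
opening: 0.0003
grip_force: 7.7
```

```bash
cat > cy.py <<'E'
from h import *
st()
for i in range(2):
    c=shot('side','m.png')
    for b in manip.boxes_of('side','cyl_1'):
        r,u=b['location']; print('side',round(r,1),round(u,1),round(b['conf'],2),'f@z20',tof(onz(c,(u,r),.02)).round(0))
b0=cv2.imread('pics/side0.png');shot('scene','n.png')
a=cv2.imread('pics/m.png')[130:380,170:340]; b=cv2.imread('pics/n.png')[200:360,220:440]
f=lambda a,k:cv2.resize(a,None,fx=k,fy=k,interpolation=cv2.INTER_CUBIC)
a=f(a,2);b=f(b,2);o=np.zeros((500,340+b.shape[1],3),np.uint8);o[:,:340]=a;o[:b.shape[0],340:]=b
import sys;cv2.imwrite('pics/'+sys.argv[1],o)
E
python3 cy.py p1.png
```

```text
t 19.23 tcp_f mm [155.2  55.1] z 132.8 tool y heading rel feeder x -1.5666 tilt [0.0021 0.0019] F_f [ 3.7  3.3 14.5] q [ 0.26  0.35 -0.18  1.04  0.    2.02] open 0.0
side 315.5 264.6 0.71 f@z20 [-74.  -3.]
side 186.1 291.0 0.63 f@z20 [336.  31.]
side 212.3 289.9 0.62 f@z20 [229.  14.]
side 360.3 367.3 0.62 f@z20 [-144. -151.]
side 266.1 360.9 0.28 f@z20 [  72. -127.]
side 187.0 291.5 0.84 f@z20 [333.  29.]
side 361.2 368.7 0.72 f@z20 [-145. -153.]
side 317.9 263.6 0.67 f@z20 [-79.  -3.]
side 213.1 289.5 0.59 f@z20 [226.  14.]
```

View pics/p1.png

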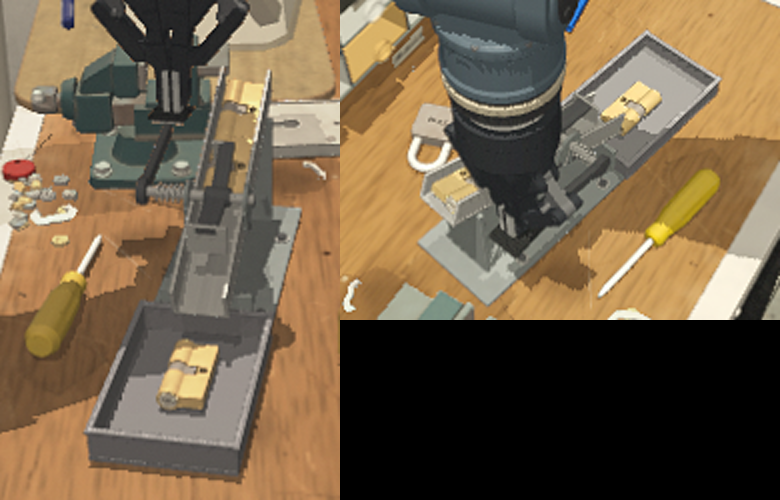

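The first cylinder lies flat in the tray at (188,375); the others are held in the chute. I wait for it to rest before letting up.

Call:
apply_moves --steps '[{"dx":0,"dy":0,"dz":0,"rx":0,"ry":0,"rz":0,"hand":1},{"dx":0,"dy":0,"dz":0,"rx":0,"ry":0,"rz":0,"hand":1},{"dx":0,"dy":0,"dz":0,"rx":0,"ry":0,"rz":0,"hand":1},{"dx":0,"dy":0,"dz":0,"rx":0,"ry":0,"rz":0,"hand":1}]'

```text
time_s: 19.98
eef_pos: [0.5308, 0.144, 0.1328]
tcp_rot: [-2.416, -2.007, -0.005]
force: [-2.8, 5.6, 15.5]
opening: -0.0
grip_force: 7.7
```

```bash
cp pics/m.png pics/m_old.png; python3 cy.py p2.png; python3 -c "
import cv2
a=cv2.imread('pics/m.png');b=cv2.imread('pics/m_old.png');d=cv2.absdiff(a,b).max(2);print('tray',(d[285:375,205:310]>40).sum(),'chute',(d[160:285,260:310]>40).sum())"; python3 tr.py side
```

```text
t 19.98 tcp_f mm [155.2  55.1] z 132.8 tool y heading rel feeder x -1.5666 tilt [0.0021 0.0019] F_f [ 5.   3.8 15.5] q [ 0.26  0.35 -0.18  1.04  0.    2.02] open -0.0
side 361.0 367.5 0.97 f@z20 [-145. -152.]
side 184.8 288.5 0.89 f@z20 [341.  37.]
side 213.6 289.3 0.83 f@z20 [224.  14.]
side 316.8 263.2 0.76 f@z20 [-77.  -2.]
side 359.8 366.0 0.97 f@z20 [-143. -150.]
side 317.6 263.9 0.96 f@z20 [-79.  -3.]
side 186.0 290.9 0.72 f@z20 [337.  31.]
side 210.6 289.5 0.67 f@z20 [235.  16.]
tray 0 chute 0
t 20.23 tcp_f mm [155.2  55.1] z 132.8 tool y heading rel feeder x -1.5666 tilt [0.0021 0.0019] F_f [ 3.9  3.4 15.3] q [ 0.26  0.35 -0.18  1.04  0.    2.02] open 0.0
side 0.97 5463 [331.3, 256.8]
tray_f [-77.   -0.2] yaw -0.0013 med res 0.62
```

Call:
apply_moves --steps '[{"dx":-0.1,"dy":0,"dz":-0.3,"rx":0,"ry":0,"rz":0,"hand":1},{"dx":-0.1,"dy":0,"dz":-0.3,"rx":0,"ry":0,"rz":0,"hand":1},{"dx":-0.1,"dy":0,"dz":-0.3,"rx":0,"ry":0,"rz":0,"hand":1},{"dx":-0.1,"dy":0,"dz":-0.3,"rx":0,"ry":0,"rz":0,"hand":1},{"dx":0,"dy":0,"dz":-0.4,"rx":0,"ry":0,"rz":0,"hand":1},{"dx":0,"dy":0,"dz":0,"rx":0,"ry":0,"rz":0,"hand":1},{"dx":0,"dy":0,"dz":0,"rx":0,"ry":0,"rz":0,"hand":1},{"dx":0,"dy":0,"dz":0,"rx":0,"ry":0,"rz":0,"hand":1},{"dx":0,"dy":0,"dz":0,"rx":0,"ry":0,"rz":0,"hand":1},{"dx":0,"dy":0,"dz":0,"rx":0,"ry":0,"rz":0,"hand":1},{"dx":0,"dy":0,"dz":0,"rx":0,"ry":0,"rz":0,"hand":1},{"dx":0,"dy":0,"dz":0,"rx":0,"ry":0,"rz":0,"hand":1}]'

```text
time_s: 21.82
eef_pos: [0.5281, 0.1314, 0.1792]
tcp_rot: [2.417, 2.007, -0.0]
force: [-0.4, 1.0, -0.8]
opening: -0.0001
grip_force: 0.0
```

```bash
python3 cy.py p3.png; cp pics/m.png pics/m_old.png; python3 -c "
from h import *
import time
shot('side','m2.png');shot('side');shot('side');shot('side');shot('side','m2.png')
a=cv2.imread('pics/m2.png');b=cv2.imread('pics/m_old.png');z=cv2.imread('pics/side0.png')
for n,q in (('now',b),('vs start',z)):
  d=cv2.absdiff(a,q).max(2);print(n,'tray',(d[285:375,205:310]>40).sum(),'chute',(d[160:285,260:310]>40).sum(),'gate arm/paddle',(d[160:235,225:290]>40).sum())
print([(np.round(x['location'],1),round(x['conf'],2)) for x in manip.boxes_of('side','paddle_top')])"
```

```text
t 21.82 tcp_f mm [142.2  55.4] z 179.2 tool y heading rel feeder x -1.5671 tilt [-0.     -0.0001] F_f [ 0.9  0.6 -0.8] q [ 0.24  0.31 -0.11  1.15 -0.    2.  ] open -0.0
side 317.8 264.5 0.94 f@z20 [-79.  -4.]
side 242.6 282.7 0.72 f@z20 [123.   8.]
side 214.3 288.4 0.72 f@z20 [221.  15.]
side 358.2 366.8 0.63 f@z20 [-140. -150.]
side 317.4 263.1 0.86 f@z20 [-78.  -2.]
side 359.6 366.0 0.85 f@z20 [-143. -150.]
side 213.8 290.4 0.56 f@z20 [224.  12.]
side 242.0 284.4 0.46 f@z20 [125.   5.]
now tray 0 chute 0 gate arm/paddle 0
vs start tray 5773 chute 1570 gate arm/paddle 665
[(array([227. , 264.1]), 0.63)]
```

Both remaining cylinders have slid to the gate and are still; the paddle is up. Second stroke.

Call:
apply_moves --steps '[{"dx":0,"dy":0,"dz":0.38,"rx":0,"ry":0,"rz":0,"hand":1},{"dx":0.1,"dy":0,"dz":0.27,"rx":0,"ry":0,"rz":0,"hand":1},{"dx":0.1,"dy":0,"dz":0.27,"rx":0,"ry":0,"rz":0,"hand":1},{"dx":0.1,"dy":0,"dz":0.27,"rx":0,"ry":0,"rz":0,"hand":1},{"dx":0.1,"dy":0,"dz":0.27,"rx":0,"ry":0,"rz":0,"hand":1},{"dx":0,"dy":0,"dz":0.14,"rx":0,"ry":0,"rz":0,"hand":1},{"dx":0,"dy":0,"dz":0.04,"rx":0,"ry":0,"rz":0,"hand":1},{"dx":0,"dy":0,"dz":0,"rx":0,"ry":0,"rz":0,"hand":1},{"dx":0,"dy":0,"dz":0,"rx":0,"ry":0,"rz":0,"hand":1},{"dx":0,"dy":0,"dz":0,"rx":0,"ry":0,"rz":0,"hand":1},{"dx":0,"dy":0,"dz":0,"rx":0,"ry":0,"rz":0,"hand":1},{"dx":0,"dy":0,"dz":0,"rx":0,"ry":0,"rz":0,"hand":1}]'

```text
time_s: 23.88
eef_pos: [0.5306, 0.1436, 0.132]
tcp_rot: [2.416, 2.006, 0.004]
force: [-6.3, 0.3, 24.7]
opening: -0.0001
grip_force: 12.2
```

Call:
apply_moves --steps '[{"dx":0,"dy":0,"dz":0,"rx":0,"ry":0,"rz":0,"hand":1},{"dx":0,"dy":0,"dz":0,"rx":0,"ry":0,"rz":0,"hand":1},{"dx":0,"dy":0,"dz":0,"rx":0,"ry":0,"rz":0,"hand":1},{"dx":0,"dy":0,"dz":0,"rx":0,"ry":0,"rz":0,"hand":1},{"dx":0,"dy":0,"dz":0,"rx":0,"ry":0,"rz":0,"hand":1},{"dx":0,"dy":0,"dz":0,"rx":0,"ry":0,"rz":0,"hand":1}]'

```text
time_s: 24.62
eef_pos: [0.5306, 0.1436, 0.132]
tcp_rot: [2.416, 2.006, 0.004]
force: [-6.2, 1.0, 24.9]
opening: 0.0
grip_force: 12.2
```

```bash
python3 cy.py p4.png; cp pics/m.png pics/m_old.png; python3 -c "
from h import *
for i in range(6): shot('side')
shot('side','m2.png')
a=cv2.imread('pics/m2.png');b=cv2.imread('pics/m_old.png')
d=cv2.absdiff(a,b).max(2);print('tray',(d[285:375,205:310]>40).sum(),'chute',(d[160:285,260:310]>40).sum())"; python3 tr.py side
```

```text
t 24.62 tcp_f mm [154.7  55.2] z 132.0 tool y heading rel feeder x -1.5669 tilt [0.0023 0.0009] F_f [-0.2  6.3 24.9] q [ 0.26  0.35 -0.18  1.04  0.    2.02] open 0.0
side 360.9 364.8 0.95 f@z20 [-145. -148.]
side 289.1 265.7 0.88 f@z20 [-12.   8.]
side 320.2 261.0 0.64 f@z20 [-85.  -0.]
side 216.2 289.5 0.55 f@z20 [215.  12.]
side 362.0 365.5 0.91 f@z20 [-147. -149.]
side 229.1 270.8 0.72 f@z20 [164.  36.]
side 321.5 263.7 0.67 f@z20 [-87.  -5.]
side 287.7 267.1 0.65 f@z20 [-8.  7.]
side 212.8 289.0 0.53 f@z20 [227.  15.]
tray 0 chute 0
t 25.23 tcp_f mm [154.7  55.2] z 132.0 tool y heading rel feeder x -1.5669 tilt [0.0023 0.0009] F_f [-0.   5.4 24.3] q [ 0.26  0.35 -0.18  1.04  0.    2.02] open 0.0
side 0.68 4969 [332.8, 256.6]
tray_f [-76.9  -0.1] yaw -0.0046 med res 0.66
```

```bash
python3 -c "
from h import *
a=cv2.imread('pics/m2.png')[190:370,195:325]; b=cv2.imread('pics/n.png')[215:315,315:425]
f=lambda a,k:cv2.resize(a,None,fx=k,fy=k,interpolation=cv2.INTER_CUBIC)
a=f(a,3);b=f(b,3.6);o=np.zeros((540,390+b.shape[1],3),np.uint8);o[:a.shape[0],:390]=a;o[:b.shape[0],390:]=b;print(o.shape)
cv2.imwrite('pics/p5.png',o)"
```

```text
(540, 786, 3)
```

View pics/p5.png

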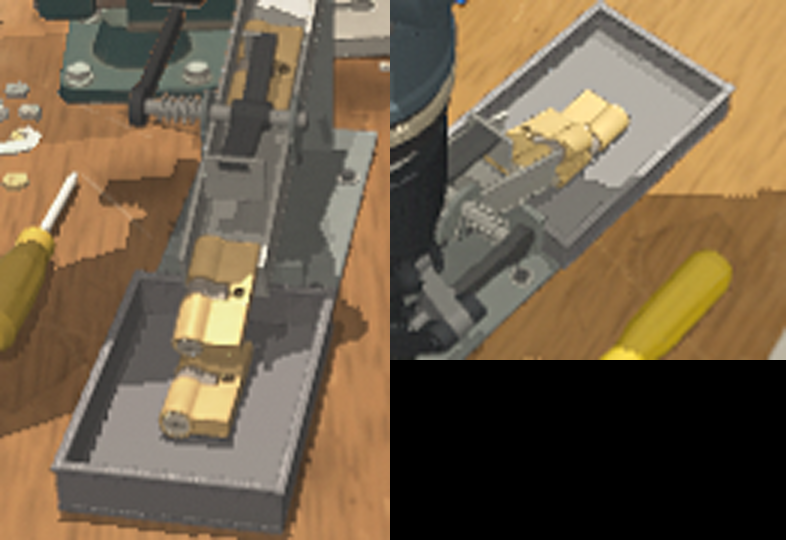

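The second cylinder has passed the gate, but it leans: its nose (at 205,330) lies on the first cylinder and its tail is just on the chute's lip (at 225,245). It is well clear of the gate, so I release the paddle and then measure the lean.

Call:
apply_moves --steps '[{"dx":-0.1,"dy":0,"dz":-0.3,"rx":0,"ry":0,"rz":0,"hand":1},{"dx":-0.1,"dy":0,"dz":-0.3,"rx":0,"ry":0,"rz":0,"hand":1},{"dx":-0.1,"dy":0,"dz":-0.3,"rx":0,"ry":0,"rz":0,"hand":1},{"dx":-0.1,"dy":0,"dz":-0.3,"rx":0,"ry":0,"rz":0,"hand":1},{"dx":0,"dy":0,"dz":-0.5,"rx":0,"ry":0,"rz":0,"hand":1},{"dx":0,"dy":0,"dz":-0.5,"rx":0,"ry":0,"rz":0,"hand":1},{"dx":0,"dy":0,"dz":0,"rx":0,"ry":0,"rz":0,"hand":1},{"dx":0,"dy":0,"dz":0,"rx":0,"ry":0,"rz":0,"hand":1},{"dx":0,"dy":0,"dz":0,"rx":0,"ry":0,"rz":0,"hand":1},{"dx":0,"dy":0,"dz":0,"rx":0,"ry":0,"rz":0,"hand":1},{"dx":0,"dy":0,"dz":0,"rx":0,"ry":0,"rz":0,"hand":1}]'

```text
time_s: 26.7
eef_pos: [0.528, 0.1314, 0.1958]
tcp_rot: [-2.417, -2.007, 0.001]
force: [0.6, 0.6, -0.2]
opening: -0.0002
grip_force: 0.0
```

```bash
cat > c2.py <<'E'
from h import *
st()
for n in ('side','scene'):
  c=shot(n,'q_%s.png'%n)
  for b in manip.trace(n,'cyl_1'):
    m=b['mask'];v,u=np.nonzero(m);r=b['location']
    if b['conf']<.3: continue
    print(n,round(b['conf'],2),'loc',np.round(r),'rows',v.min(),v.max(),'cols',u.min(),u.max(),'area',m.sum(),'f@z12',tof(onz(c,(r[1],r[0]),.015)).round(),'f@z40',tof(onz(c,(r[1],r[0]),.045)).round(), 'rowmax@z5',tof(onz(c,(np.median(u[v==v.max()]),v.max()),.003)).round(),'rowmin@z20',tof(onz(c,(np.median(u[v==v.min()]),v.min()),.02)).round(),'rowmin@z50',tof(onz(c,(np.median(u[v==v.min()]),v.min()),.05)).round())
E
python3 c2.py
```

```text
t 26.7 tcp_f mm [142.2  55.5] z 195.8 tool y heading rel feeder x -1.5671 tilt [-0.0004 -0.0002] F_f [ 0.7 -0.4 -0.2] q [ 0.24  0.3  -0.08  1.19 -0.    2.  ] open -0.0
side 0.87 loc [322. 263.] rows 305 335 cols 248 278 area 626 f@z12 [-81.  -2.] f@z40 [-117.  -11.] rowmax@z5 [-97.   7.] rowmin@z20 [-47. -16.] rowmin@z50 [-86. -24.]
side 0.68 loc [243. 285.] rows 233 253 cols 267 289 area 124 f@z12 [129.   5.] f@z40 [81. -5.] rowmax@z5 [117.   4.] rowmin@z20 [155.   6.] rowmin@z50 [105.  -3.]
side 0.63 loc [362. 368.] rows 341 379 cols 349 383 area 928 f@z12 [-142. -152.] f@z40 [-175. -152.] rowmax@z5 [-160. -152.] rowmin@z20 [-107. -147.] rowmin@z50 [-142. -148.]
scene 0.74 loc [254. 356.] rows 246 261 cols 344 370 area 273 f@z12 [-49. -12.] f@z40 [-31.   2.] rowmax@z5 [-33. -15.] rowmin@z20 [-65. -19.] rowmin@z50 [-46.  -4.]
scene 0.54 loc [253. 368.] rows 241 265 cols 361 381 area 209 f@z12 [-66.   5.] f@z40 [-47.  19.] rowmax@z5 [-43.  11.] rowmin@z20 [-91. -11.] rowmin@z50 [-70.   3.]
```

The third cylinder is at the gate (243,285). The second still lies half in the chute, with its nose on the first. Without touching cylinders: I draw the tray back about 15 mm from inside its rear wall, fingers straddling the first cylinder's lane, so the second drops in, then push the tray home again.

Call:
apply_moves --steps '[{"dx":-0.9,"dy":0.19,"dz":0,"rx":0,"ry":0,"rz":0,"hand":-0.22},{"dx":-0.9,"dy":0.19,"dz":0,"rx":0,"ry":0,"rz":0,"hand":-0.22},{"dx":-0.9,"dy":0.19,"dz":0,"rx":0,"ry":0,"rz":0,"hand":-0.22},{"dx":-0.9,"dy":0.19,"dz":0,"rx":0,"ry":0,"rz":0,"hand":-0.22},{"dx":-0.9,"dy":0.19,"dz":0,"rx":0,"ry":0,"rz":0,"hand":-0.22},{"dx":-0.9,"dy":0.19,"dz":0,"rx":0,"ry":0,"rz":0,"hand":-0.22},{"dx":-0.9,"dy":0.19,"dz":0,"rx":0,"ry":0,"rz":0,"hand":-0.22},{"dx":-0.9,"dy":0.19,"dz":0,"rx":0,"ry":0,"rz":0,"hand":-0.22},{"dx":-0.9,"dy":0.19,"dz":0,"rx":0,"ry":0,"rz":0,"hand":-0.22},{"dx":-1,"dy":0.17,"dz":0,"rx":0,"ry":0,"rz":0,"hand":-0.22},{"dx":0,"dy":0,"dz":0,"rx":0,"ry":0,"rz":0,"hand":-0.22}]'

```text
time_s: 28.28
eef_pos: [0.5332, -0.1489, 0.1959]
tcp_rot: [2.419, 2.004, -0.0]
force: [0.2, 0.2, -0.3]
opening: 0.0517
grip_force: 0.0
```

```bash
python3 tr.py side; python3 c2.py | cut -c1-170
```

```text
t 28.27 tcp_f mm [-132.2   -2.2] z 195.9 tool y heading rel feeder x -1.5696 tilt [-0.0001 -0.0003] F_f [ 0.2 -0.2 -0.3] q [-0.27  0.31 -0.06  1.2  -0.    1.49] open 0.052
side 0.89 4947 [331.3, 255.7]
tray_f [-76.5  -0.1] yaw 0.0001 med res 0.74
t 28.38 tcp_f mm [-130.5   -1.9] z 195.9 tool y heading rel feeder x -1.5679 tilt [-0.0003  0.0003] F_f [0.6 0.3 0.6] q [-0.27  0.31 -0.06  1.2   0.    1.49] open 0.052
side 0.94 loc [320. 264.] rows 304 335 cols 248 279 area 663 f@z12 [-77.  -3.] f@z40 [-113.  -12.] rowmax@z5 [-98.   8.] rowmin@z20 [-45. -15.] rowmin@z50 [-84. -23.]
side 0.7 loc [291. 267.] rows 269 309 cols 252 282 area 951 f@z12 [-11.   7.] f@z40 [-51.  -2.] rowmax@z5 [-38.   5.] rowmin@z20 [41. 19.] rowmin@z50 [-3.  9.]
side 0.67 loc [362. 367.] rows 341 379 cols 347 382 area 953 f@z12 [-141. -152.] f@z40 [-173. -152.] rowmax@z5 [-160. -149.] rowmin@z20 [-107. -146.] rowmin@z50 [-142. -1
side 0.48 loc [245. 284.] rows 233 254 cols 266 289 area 133 f@z12 [125.   5.] f@z40 [77. -4.] rowmax@z5 [114.   3.] rowmin@z20 [155.   6.] rowmin@z50 [105.  -3.]
scene 0.78 loc [253. 368.] rows 241 265 cols 360 379 area 216 f@z12 [-67.   4.] f@z40 [-48.  18.] rowmax@z5 [-43.  11.] rowmin@z20 [-91. -11.] rowmin@z50 [-70.   3.]
scene 0.72 loc [253. 357.] rows 245 262 cols 343 370 area 291 f@z12 [-53. -12.] f@z40 [-34.   2.] rowmax@z5 [-29. -15.] rowmin@z20 [-68. -19.] rowmin@z50 [-49.  -5.]
scene 0.63 loc [204. 334.] rows 192 215 cols 323 344 area 326 f@z12 [-123. -144.] f@z40 [-102. -124.] rowmax@z5 [-105. -127.] rowmin@z20 [-147. -165.] rowmin@z50 [-125. -
scene 0.54 loc [272. 320.] rows 264 277 cols 316 343 area 110 f@z12 [ 34. -35.] f@z40 [ 49. -20.] rowmax@z5 [ 40. -34.] rowmin@z20 [ -3. -17.] rowmin@z50 [13. -2.]
```

Call:
apply_moves --steps '[{"dx":0,"dy":-0.04,"dz":1,"rx":0,"ry":0,"rz":0,"hand":-0.22},{"dx":0,"dy":0,"dz":1,"rx":0,"ry":0,"rz":0,"hand":-0.22},{"dx":0,"dy":0,"dz":1,"rx":0,"ry":0,"rz":0,"hand":-0.22},{"dx":0,"dy":0,"dz":1,"rx":0,"ry":0,"rz":0,"hand":-0.22},{"dx":0,"dy":0,"dz":0.7,"rx":0,"ry":0,"rz":0,"hand":-0.22},{"dx":0,"dy":0,"dz":0.5,"rx":0,"ry":0,"rz":0,"hand":-0.22},{"dx":0,"dy":0,"dz":0.4,"rx":0,"ry":0,"rz":0,"hand":-0.22},{"dx":0,"dy":0,"dz":0,"rx":0,"ry":0,"rz":0,"hand":-0.22}]'

```text
time_s: 29.58
eef_pos: [0.5318, -0.1469, 0.0275]
tcp_rot: [-2.416, -2.007, 0.001]
force: [0.5, -0.1, -0.3]
opening: 0.0521
grip_force: 0.0
```

Call:
apply_moves --steps '[{"dx":-0.1,"dy":0,"dz":0,"rx":0,"ry":0,"rz":0,"hand":-0.22},{"dx":-0.1,"dy":0,"dz":0,"rx":0,"ry":0,"rz":0,"hand":-0.22},{"dx":-0.1,"dy":0,"dz":0,"rx":0,"ry":0,"rz":0,"hand":-0.22},{"dx":-0.1,"dy":0,"dz":0,"rx":0,"ry":0,"rz":0,"hand":-0.22},{"dx":-0.1,"dy":0,"dz":0,"rx":0,"ry":0,"rz":0,"hand":-0.22},{"dx":0,"dy":0,"dz":0,"rx":0,"ry":0,"rz":0,"hand":-0.22}]'

```text
time_s: 30.32
eef_pos: [0.5299, -0.1615, 0.0287]
tcp_rot: [2.417, 2.007, 0.003]
force: [1.5, 3.8, 1.8]
opening: 0.0521
grip_force: 2.4
```

```bash
python3 tr.py scene; python3 c2.py | cut -c1-170
```

```text
t 30.32 tcp_f mm [-145.1   -1.4] z 28.7 tool y heading rel feeder x -1.5668 tilt [0.0016 0.0013] F_f [ 4.  -0.7  1.8] q [-0.3   0.45 -0.31  0.8   0.    1.46] open 0.052
scene 0.66 2214 [240.5, 375.1]
tray_f [-82.4   0.8] yaw 0.0162 med res 2.07
t 30.43 tcp_f mm [-145.2   -1.4] z 28.7 tool y heading rel feeder x -1.5669 tilt [0.0016 0.001 ] F_f [ 6.4 -1.2  3.9] q [-0.3   0.45 -0.31  0.8   0.    1.46] open 0.052
side 0.86 loc [360. 366.] rows 341 379 cols 348 382 area 914 f@z12 [-138. -149.] f@z40 [-171. -150.] rowmax@z5 [-160. -150.] rowmin@z20 [-107. -146.] rowmin@z50 [-142. -1
scene 0.74 loc [202. 333.] rows 192 214 cols 323 344 area 303 f@z12 [-125. -147.] f@z40 [-103. -127.] rowmax@z5 [-106. -131.] rowmin@z20 [-148. -164.] rowmin@z50 [-125. -
scene 0.71 loc [253. 359.] rows 243 260 cols 345 373 area 323 f@z12 [-53.  -9.] f@z40 [-35.   5.] rowmax@z5 [-36. -15.] rowmin@z20 [-76. -19.] rowmin@z50 [-56.  -4.]
scene 0.54 loc [252. 375.] rows 238 264 cols 362 382 area 233 f@z12 [-79.  12.] f@z40 [-60.  26.] rowmax@z5 [-48.  13.] rowmin@z20 [-100.  -13.] rowmin@z50 [-80.   2.]
```

Call:
apply_moves --steps '[{"dx":-0.1,"dy":0,"dz":0,"rx":0,"ry":0,"rz":0,"hand":-0.22},{"dx":-0.1,"dy":0,"dz":0,"rx":0,"ry":0,"rz":0,"hand":-0.22},{"dx":0,"dy":0,"dz":0,"rx":0,"ry":0,"rz":0,"hand":-0.22},{"dx":0,"dy":0,"dz":0,"rx":0,"ry":0,"rz":0,"hand":-0.22}]'

```text
time_s: 31.12
eef_pos: [0.5288, -0.1673, 0.0287]
tcp_rot: [2.417, 2.007, 0.003]
force: [0.9, 5.8, 3.5]
opening: 0.0522
grip_force: 2.8
```

```bash
python3 c2.py | cut -c1-170
```

```text
t 31.12 tcp_f mm [-151.1   -1.4] z 28.7 tool y heading rel feeder x -1.5667 tilt [0.0015 0.0011] F_f [5.9 0.2 3.5] q [-0.31  0.45 -0.31  0.8   0.    1.45] open 0.052
side 0.75 loc [362. 365.] rows 340 380 cols 348 383 area 970 f@z12 [-142. -149.] f@z40 [-175. -149.] rowmax@z5 [-162. -150.] rowmin@z20 [-105. -147.] rowmin@z50 [-140. -1
side 0.6 loc [335. 256.] rows 324 342 cols 245 267 area 273 f@z12 [-111.    1.] f@z40 [-146.   -8.] rowmax@z5 [-109.  -11.] rowmin@z20 [-95.  10.] rowmin@z50 [-131.    1.
side 0.42 loc [243. 289.] rows 232 254 cols 280 289 area 150 f@z12 [131.  -1.] f@z40 [ 83. -10.] rowmax@z5 [114.   3.] rowmin@z20 [158.   7.] rowmin@z50 [108.  -3.]
scene 0.75 loc [245. 375.] rows 235 261 cols 365 385 area 235 f@z12 [-93.   3.] f@z40 [-73.  16.] rowmax@z5 [-57.  11.] rowmin@z20 [-110.  -15.] rowmin@z50 [-89.  -0.]
scene 0.75 loc [251. 361.] rows 242 260 cols 345 374 area 350 f@z12 [-61.  -9.] f@z40 [-43.   5.] rowmax@z5 [-37. -14.] rowmin@z20 [-80. -19.] rowmin@z50 [-60.  -4.]
scene 0.56 loc [205. 336.] rows 192 215 cols 322 344 area 325 f@z12 [-122. -136.] f@z40 [-101. -117.] rowmax@z5 [-105. -127.] rowmin@z20 [-147. -165.] rowmin@z50 [-125. -
scene 0.46 loc [271. 320.] rows 263 278 cols 315 343 area 140 f@z12 [ 33. -36.] f@z40 [ 48. -21.] rowmax@z5 [ 41. -31.] rowmin@z20 [ -6. -18.] rowmin@z50 [11. -3.]
```

Call:
apply_moves --steps '[{"dx":-0.15,"dy":0,"dz":0,"rx":0,"ry":0,"rz":0,"hand":-0.22},{"dx":-0.15,"dy":0,"dz":0,"rx":0,"ry":0,"rz":0,"hand":-0.22},{"dx":0,"dy":0,"dz":0,"rx":0,"ry":0,"rz":0,"hand":-0.22},{"dx":0,"dy":0,"dz":0,"rx":0,"ry":0,"rz":0,"hand":-0.22}]'

```text
time_s: 31.82
eef_pos: [0.5271, -0.1762, 0.0287]
tcp_rot: [2.417, 2.007, 0.003]
force: [1.6, 4.8, 3.9]
opening: 0.0522
grip_force: 2.6
```

```bash
python3 c2.py | cut -c1-120
```

```text
t 31.82 tcp_f mm [-160.1   -1.4] z 28.7 tool y heading rel feeder x -1.5667 tilt [0.0015 0.001 ] F_f [ 5.  -0.7  3.9] q 
side 0.64 loc [360. 369.] rows 340 378 cols 349 383 area 909 f@z12 [-137. -154.] f@z40 [-170. -154.] rowmax@z5 [-158. -1
side 0.53 loc [338. 253.] rows 327 346 cols 243 265 area 318 f@z12 [-117.    4.] f@z40 [-151.   -5.] rowmax@z5 [-121.   
scene 0.96 loc [250. 361.] rows 240 260 cols 347 377 area 401 f@z12 [-63. -11.] f@z40 [-44.   4.] rowmax@z5 [-47.  -4.] 
scene 0.84 loc [204. 335.] rows 193 214 cols 323 344 area 296 f@z12 [-123. -139.] f@z40 [-101. -120.] rowmax@z5 [-106. -
scene 0.44 loc [272. 320.] rows 263 277 cols 316 343 area 120 f@z12 [ 35. -36.] f@z40 [ 50. -20.] rowmax@z5 [ 38. -32.]
```

Call:
apply_moves --steps '[{"dx":-0.15,"dy":0,"dz":0,"rx":0,"ry":0,"rz":0,"hand":-0.22},{"dx":-0.15,"dy":0,"dz":0,"rx":0,"ry":0,"rz":0,"hand":-0.22},{"dx":0,"dy":0,"dz":0,"rx":0,"ry":0,"rz":0,"hand":-0.22},{"dx":0,"dy":0,"dz":0,"rx":0,"ry":0,"rz":0,"hand":-0.22}]'

```text
time_s: 32.52
eef_pos: [0.5255, -0.1851, 0.0287]
tcp_rot: [2.417, 2.007, 0.003]
force: [1.9, 4.6, 4.0]
opening: 0.052
grip_force: 2.7
```

```bash
cat >> h.py <<'E'
def box(p,x,y,z,tilt=0):
    """cylinder box 62x33x17 at feeder x,y (mm), underside centre z, tilt: rise to +x"""
    c,s=np.cos(FY),np.sin(FY);ct,sn=np.cos(tilt),np.sin(tilt);o=[]
    for a in(-31,31):
        for b in(-16.5,16.5):
            for h in(0,17):
                X=(x+a*ct-h*sn)/1e3;Y=(y+b)/1e3;Z=(z+a*sn+h*ct)/1e3
                o.append([F[0]+c*X-s*Y,F[1]+s*X+c*Y,Z])
    return np.array(o)
E
python3 c2.py | cut -c1-120
python3 - <<'E'
from h import *
c=shot('scene')
for q in [(-22,0,34,.38),(-40,0,27,.38),(-51,0,20,.25),(-60,0,3,0),(-60,0,12,.38),(-50,0,15,.4),(-92,0,3,0),(-105,0,3,0)]:
    p=proj(c,box(0,*q)); print(q,'rows',p[:,1].min().round(),p[:,1].max().round(),'cols',p[:,0].min().round(),p[:,0].max().round(),'area',cv2.contourArea(cv2.convexHull(p.astype(np.float32))))
E
```

```text
t 32.52 tcp_f mm [-169.1   -1.4] z 28.7 tool y heading rel feeder x -1.5666 tilt [0.0015 0.001 ] F_f [ 4.8 -1.1  4. ] q 
side 0.69 loc [359. 367.] rows 339 379 cols 348 383 area 959 f@z12 [-136. -151.] f@z40 [-169. -151.] rowmax@z5 [-161. -1
side 0.51 loc [340. 251.] rows 333 350 cols 242 263 area 278 f@z12 [-122.    5.] f@z40 [-156.   -4.] rowmax@z5 [-129.   
side 0.45 loc [242. 286.] rows 232 256 cols 280 289 area 136 f@z12 [133.   4.] f@z40 [85. -5.] rowmax@z5 [108.   1.] row
scene 0.67 loc [203. 336.] rows 192 214 cols 323 343 area 303 f@z12 [-127. -141.] f@z40 [-106. -121.] rowmax@z5 [-107. -
scene 0.62 loc [272. 321.] rows 264 277 cols 316 340 area 103 f@z12 [ 34. -34.] f@z40 [ 49. -19.] rowmax@z5 [ 38. -32.] 
scene 0.57 loc [250. 368.] rows 237 260 cols 349 381 area 453 f@z12 [-73.   0.] f@z40 [-54.  14.] rowmax@z5 [-54.   4.] 
scene 0.56 loc [242. 380.] rows 232 257 cols 369 390 area 233 f@z12 [-106.    4.] f@z40 [-85.  18.] rowmax@z5 [-72.  11.
(-22, 0, 34, 0.38) rows 243.0 269.0 cols 336.0 370.0 area 497.72348292544484
(-40, 0, 27, 0.38) rows 240.0 265.0 cols 342.0 375.0 area 478.76365039963275
(-51, 0, 20, 0.25) rows 238.0 266.0 cols 346.0 378.0 area 502.16276813391596
(-60, 0, 3, 0) rows 240.0 271.0 cols 348.0 380.0 area 531.8683472042903
(-60, 0, 12, 0.38) rows 240.0 264.0 cols 349.0 381.0 area 454.494163075462
(-50, 0, 15, 0.4) rows 242.0 266.0 cols 346.0 378.0 area 457.55984347243793
(-92, 0, 3, 0) rows 231.0 261.0 cols 358.0 389.0 area 511.9465532936156
(-105, 0, 3, 0) rows 228.0 258.0 cols 362.0 393.0 area 504.0775009887293
```

Call:
apply_moves --steps '[{"dx":-0.2,"dy":0,"dz":0,"rx":0,"ry":0,"rz":0,"hand":-0.22},{"dx":-0.5,"dy":0,"dz":0,"rx":0,"ry":0,"rz":0,"hand":-0.22},{"dx":-0.8,"dy":0,"dz":0,"rx":0,"ry":0,"rz":0,"hand":-0.22},{"dx":0,"dy":0,"dz":0,"rx":0,"ry":0,"rz":0,"hand":-0.22},{"dx":0,"dy":0,"dz":0,"rx":0,"ry":0,"rz":0,"hand":-0.22},{"dx":0,"dy":0,"dz":0,"rx":0,"ry":0,"rz":0,"hand":-0.22}]'

```text
time_s: 33.52
eef_pos: [0.5166, -0.2293, 0.028]
tcp_rot: [-2.417, -2.007, 0.001]
force: [0.1, 0.4, -0.4]
opening: 0.0519
grip_force: 0.0
```

```bash
python3 tr.py; python3 c2.py | cut -c1-140
python3 - <<'E'
from h import *
c=shot('scene')
for q in [(-100,0,3,0),(-110,0,3,0),(-110,0,11,-.3),(-100,0,11,-.3),(-100,0,22,.1),(-150,0,3,0),(-165,0,3,0),(-180,0,3,0)]:
    p=proj(c,box(0,*q)); print(q,'rows',p[:,1].min().round(),p[:,1].max().round(),'cols',p[:,0].min().round(),p[:,0].max().round(),'area',cv2.contourArea(cv2.convexHull(p.astype(np.float32))))
E
```

```text
t 33.52 tcp_f mm [-214.2   -1. ] z 28.0 tool y heading rel feeder x -1.5668 tilt [-0.0003 -0.0002] F_f [ 0.4 -0.  -0.4] q [-0.42  0.47 -0.28  0.82 -0.    1.34] open 0.052
side 0.8 3231 [387.1, 242.4]
scene 0.74 2328 [235.1, 395.4]
tray_f [-155.5   -0.2] yaw 0.0011 med res 1.59
t 33.73 tcp_f mm [-214.3   -1.1] z 28.0 tool y heading rel feeder x -1.5666 tilt [-0.0001 -0.0002] F_f [-0.8 -0.4 -0.3] q [-0.42  0.47 -0.28
side 0.76 loc [360. 367.] rows 340 379 cols 348 383 area 950 f@z12 [-137. -151.] f@z40 [-170. -151.] rowmax@z5 [-160. -151.] rowmin@z20 [-10
side 0.61 loc [369. 242.] rows 358 378 cols 232 257 area 365 f@z12 [-178.    4.] f@z40 [-209.   -5.] rowmax@z5 [-181.   -5.] rowmin@z20 [-16
side 0.47 loc [245. 284.] rows 232 255 cols 269 290 area 191 f@z12 [124.   5.] f@z40 [76. -4.] rowmax@z5 [111.   3.] rowmin@z20 [158.   6.] 
scene 0.7 loc [203. 332.] rows 192 215 cols 322 344 area 347 f@z12 [-122. -149.] f@z40 [-101. -129.] rowmax@z5 [-104. -128.] rowmin@z20 [-14
scene 0.67 loc [228. 397.] rows 219 243 cols 386 405 area 204 f@z12 [-164.    6.] f@z40 [-141.   20.] rowmax@z5 [-124
[... 202 characters left out ...]
76 cols 316 341 area 84 f@z12 [ 35. -36.] f@z40 [ 50. -20.] rowmax@z5 [ 36. -34.] rowmin@z20 [ -4. -16.
(-100, 0, 3, 0) rows 229.0 259.0 cols 360.0 392.0 area 507.0891628663521
(-110, 0, 3, 0) rows 226.0 256.0 cols 364.0 395.0 area 501.08509137202054
(-110, 0, 11, -0.3) rows 223.0 256.0 cols 363.0 394.0 area 533.0927205323242
(-100, 0, 11, -0.3) rows 226.0 259.0 cols 360.0 391.0 area 538.2322908707429
(-100, 0, 22, 0.1) rows 224.0 252.0 cols 361.0 393.0 area 503.5113173588179
(-150, 0, 3, 0) rows 216.0 245.0 cols 376.0 406.0 area 477.81867835787125
(-165, 0, 3, 0) rows 213.0 241.0 cols 380.0 410.0 area 469.3963559833355
(-180, 0, 3, 0) rows 209.0 237.0 cols 384.0 414.0 area 461.1362623895984
```

Call:
apply_moves --steps '[{"dx":0.05,"dy":0,"dz":-0.6,"rx":0,"ry":0,"rz":0,"hand":-0.22},{"dx":0,"dy":0,"dz":-0.8,"rx":0,"ry":0,"rz":0,"hand":-0.22},{"dx":0,"dy":0,"dz":-0.5,"rx":0,"ry":0,"rz":0,"hand":-0.22},{"dx":-0.5,"dy":0,"dz":0,"rx":0,"ry":0,"rz":0,"hand":-0.22},{"dx":-0.95,"dy":0,"dz":0,"rx":0,"ry":0,"rz":0,"hand":-0.22},{"dx":0,"dy":0,"dz":0.4,"rx":0,"ry":0,"rz":0,"hand":-0.22},{"dx":0,"dy":0,"dz":0.9,"rx":0,"ry":0,"rz":0,"hand":-0.22},{"dx":0,"dy":0,"dz":0.65,"rx":0,"ry":0,"rz":0,"hand":-0.22},{"dx":0.3,"dy":0,"dz":0,"rx":0,"ry":0,"rz":0,"hand":-0.22},{"dx":0,"dy":0,"dz":0,"rx":0,"ry":0,"rz":0,"hand":-0.22}]'

```text
time_s: 35.22
eef_pos: [0.5106, -0.2613, 0.0265]
tcp_rot: [-2.416, -2.007, 0.0]
force: [0.3, -0.5, -0.3]
opening: 0.0519
grip_force: 0.0
```

```bash
python3 tr.py scene; python3 c2.py | cut -c1-100
```

```text
t 35.23 tcp_f mm [-246.8   -1.1] z 26.5 tool y heading rel feeder x -1.5663 tilt [-0.0006  0.0004] F_f [-0.5 -0.3 -0.3] q [-0.47  0.48 -0.26  0.82  0.    1.28] open 0.052
scene 0.77 2560 [222.3, 388.4]
tray_f [-155.    -0.2] yaw 0.0057 med res 0.46
t 35.33 tcp_f mm [-247.4   -1.7] z 27.2 tool y heading rel feeder x -1.5665 tilt [ 0.0009 -0.0006] F
side 0.71 loc [362. 365.] rows 340 380 cols 348 383 area 975 f@z12 [-142. -148.] f@z40 [-175. -149.]
side 0.69 loc [245. 289.] rows 165 299 cols 259 319 area 5074 f@z12 [124.  -3.] f@z40 [ 76. -12.] ro
side 0.64 loc [320. 264.] rows 311 340 cols 260 271 area 246 f@z12 [-79.  -3.] f@z40 [-115.  -11.] r
side 0.57 loc [245. 284.] rows 233 253 cols 266 289 area 132 f@z12 [124.   5.] f@z40 [76. -4.] rowma
scene 0.95 loc [237. 382.] rows 224 247 cols 367 394 area 376 f@z12 [-119.   -1.] f@z40 [-98.  13.] 
scene 0.6 loc [272. 321.] rows 263 277 cols 315 342 area 129 f@z12 [ 33. -33.] f@z40 [ 48. -18.] row
scene 0.6 loc [202. 339.] rows 192 215 cols 323 345 area 347 f@z12 [-135. -138.] f@z40 [-113. -119.]
scene 0.58 loc [229. 396.] rows 219 243 cols 386 405 area 186 f@z12 [-159.    6.] f@z40 [-136.   19.
```

Call:
apply_moves --steps '[{"dx":0.17,"dy":0,"dz":0,"rx":0,"ry":0,"rz":0,"hand":-0.22},{"dx":0,"dy":0,"dz":0,"rx":0,"ry":0,"rz":0,"hand":-0.22},{"dx":0.9,"dy":0,"dz":0,"rx":0,"ry":0,"rz":0,"hand":-0.22},{"dx":0.6,"dy":0,"dz":0,"rx":0,"ry":0,"rz":0,"hand":-0.22},{"dx":0.35,"dy":0,"dz":0,"rx":0,"ry":0,"rz":0,"hand":-0.22},{"dx":0.15,"dy":0,"dz":0,"rx":0,"ry":0,"rz":0,"hand":-0.22},{"dx":0,"dy":0,"dz":0,"rx":0,"ry":0,"rz":0,"hand":-0.22}]'

```text
time_s: 36.4
eef_pos: [0.5227, -0.1978, 0.0266]
tcp_rot: [-2.416, -2.007, -0.001]
force: [0.7, -0.2, 1.3]
opening: 0.0522
grip_force: 0.2
```

```bash
python3 tr.py scene; python3 c2.py | cut -c1-100
python3 - <<'E'
from h import *
c=shot('scene')
for q in [(-52,0,3,0),(-62,0,3,0),(-62,0,11,-.3),(-52,0,20,.0),(-62,0,20,0),(-90,0,3,0),(-100,0,3,0),(-110,0,3,0)]:
    p=proj(c,box(0,*q)); print(q,'rows',p[:,1].min().round(),p[:,1].max().round(),'cols',p[:,0].min().round(),p[:,0].max().round(),'area',cv2.contourArea(cv2.convexHull(p.astype(np.float32))))
E
```

```text
t 36.4 tcp_f mm [-182.1   -1.1] z 26.6 tool y heading rel feeder x -1.5665 tilt [0.0003 0.0004] F_f [-0.1 -0.7  1.3] q [-0.36  0.46 -0.3   0.8   0.    1.39] open 0.052
scene 0.91 2313 [238.1, 371.6]
tray_f [-96.4  -0.2] yaw 0.0081 med res 0.79
t 36.5 tcp_f mm [-182.1   -0.9] z 26.4 tool y heading rel feeder x -1.5667 tilt [-0.0001  0.001 ] F_
side 0.64 loc [362. 369.] rows 340 380 cols 348 383 area 988 f@z12 [-141. -153.] f@z40 [-174. -154.]
side 0.57 loc [345. 248.] rows 341 351 cols 242 254 area 101 f@z12 [-133.    8.] f@z40 [-167.   -2.]
scene 0.64 loc [250. 368.] rows 238 266 cols 351 379 area 428 f@z12 [-73.  -1.] f@z40 [-53.  13.] ro
scene 0.62 loc [241. 381.] rows 231 255 cols 372 390 area 211 f@z12 [-112.    4.] f@z40 [-91.  18.] 
scene 0.57 loc [204. 336.] rows 192 215 cols 323 344 area 321 f@z12 [-125. -138.] f@z40 [-103. -118.
(-52, 0, 3, 0) rows 242.0 273.0 cols 345.0 377.0 area 536.9736445620656
(-62, 0, 3, 0) rows 239.0 270.0 cols 349.0 380.0 area 530.6006000770722
(-62, 0, 11, -0.3) rows 236.0 270.0 cols 348.0 380.0 area 558.1613705880009
(-52, 0, 20, 0.0) rows 236.0 268.0 cols 346.0 378.0 area 551.0652469890192
(-62, 0, 20, 0) rows 234.0 265.0 cols 349.0 381.0 area 544.4074150945526
(-90, 0, 3, 0) rows 232.0 262.0 cols 357.0 389.0 area 513.1686352663673
(-100, 0, 3, 0) rows 229.0 259.0 cols 360.0 392.0 area 507.0891628663521
(-110, 0, 3, 0) rows 226.0 256.0 cols 364.0 395.0 area 501.08509137202054
```

Call:
apply_moves --steps '[{"dx":0.1,"dy":0,"dz":0,"rx":0,"ry":0,"rz":0,"hand":-0.22},{"dx":0.15,"dy":0,"dz":0,"rx":0,"ry":0,"rz":0,"hand":-0.22},{"dx":0.15,"dy":0,"dz":0,"rx":0,"ry":0,"rz":0,"hand":-0.22},{"dx":0.1,"dy":0,"dz":0,"rx":0,"ry":0,"rz":0,"hand":-0.22},{"dx":0.06,"dy":0,"dz":0,"rx":0,"ry":0,"rz":0,"hand":-0.22},{"dx":0,"dy":0,"dz":0,"rx":0,"ry":0,"rz":0,"hand":-0.22}]'

```text
time_s: 37.5
eef_pos: [0.5256, -0.1812, 0.0264]
tcp_rot: [-2.416, -2.007, -0.0]
force: [-0.2, -1.8, -1.7]
opening: 0.052
grip_force: 0.9
```

```bash
python3 tr.py scene; python3 c2.py | cut -c1-100
```

```text
t 37.5 tcp_f mm [-165.3   -0.9] z 26.4 tool y heading rel feeder x -1.5668 tilt [-0.0001  0.0005] F_f [-1.8 -0.1 -1.7] q [-0.33  0.46 -0.31  0.8   0.    1.42] open 0.052
scene 0.78 2163 [238.2, 375.0]
tray_f [-78.8   0.5] yaw 0.0268 med res 1.01
t 37.6 tcp_f mm [-165.3   -0.9] z 26.5 tool y heading rel feeder x -1.5668 tilt [-0.      0.0007] F_
side 0.84 loc [361. 367.] rows 341 379 cols 348 383 area 936 f@z12 [-139. -151.] f@z40 [-172. -151.]
side 0.71 loc [336. 254.] rows 316 343 cols 245 276 area 146 f@z12 [-114.    3.] f@z40 [-148.   -6.]
side 0.48 loc [241. 287.] rows 232 252 cols 281 290 area 119 f@z12 [137.   3.] f@z40 [89. -6.] rowma
scene 0.77 loc [247. 374.] rows 236 261 cols 366 386 area 263 f@z12 [-87.   4.] f@z40 [-67.  18.] ro
scene 0.75 loc [251. 362.] rows 243 269 cols 349 372 area 333 f@z12 [-62.  -7.] f@z40 [-43.   7.] ro
scene 0.52 loc [205. 332.] rows 192 215 cols 322 344 area 367 f@z12 [-117. -143.] f@z40 [ -96. -124.
scene 0.48 loc [274. 320.] rows 265 276 cols 317 341 area 55 f@z12 [ 38. -32.] f@z40 [ 52. -16.] row
scene 0.34 loc [296. 305.] rows 247 352 cols 260 360 area 6001 f@z12 [ 96. -17.] f@z40 [108.  -2.] r
```

Call:
apply_moves --steps '[{"dx":0.06,"dy":0,"dz":0,"rx":0,"ry":0,"rz":0,"hand":-0.22},{"dx":0.05,"dy":0,"dz":0,"rx":0,"ry":0,"rz":0,"hand":-0.22},{"dx":0.04,"dy":0,"dz":0,"rx":0,"ry":0,"rz":0,"hand":-0.22},{"dx":0,"dy":0,"dz":0,"rx":0,"ry":0,"rz":0,"hand":-0.22}]'

```text
time_s: 38.3
eef_pos: [0.5265, -0.1778, 0.0267]
tcp_rot: [2.417, 2.006, -0.001]
force: [-0.4, -4.6, 0.2]
opening: 0.0519
grip_force: 2.6
```

Call:
apply_moves --steps '[{"dx":0.04,"dy":0,"dz":0,"rx":0,"ry":0,"rz":0,"hand":-0.22},{"dx":0,"dy":0,"dz":0,"rx":0,"ry":0,"rz":0,"hand":-0.22}]'

```text
time_s: 38.55
eef_pos: [0.5267, -0.1769, 0.0267]
tcp_rot: [2.417, 2.005, -0.002]
force: [-1.1, -5.8, -0.9]
opening: 0.0522
grip_force: 3.4
```

Call:
apply_moves --steps '[{"dx":0.04,"dy":0,"dz":0,"rx":0,"ry":0,"rz":0,"hand":-0.22},{"dx":0,"dy":0,"dz":0,"rx":0,"ry":0,"rz":0,"hand":-0.22}]'

```text
time_s: 38.8
eef_pos: [0.5266, -0.1768, 0.0267]
tcp_rot: [2.416, 2.003, -0.005]
force: [-3.3, -12.7, 0.3]
opening: 0.0517
grip_force: 6.3
```

```bash
python3 tr.py scene; python3 c2.py | cut -c1-100
```

```text
t 38.8 tcp_f mm [-160.7   -1. ] z 26.7 tool y heading rel feeder x -1.5685 tilt [-0.0007 -0.0043] F_f [-13.1   0.9   0.3] q [-0.32  0.46 -0.31  0.8  -0.    1.44] open 0.052
scene 0.71 1998 [240.3, 376.7]
tray_f [-73.8  -0.2] yaw 0.0099 med res 0.83
t 38.9 tcp_f mm [-160.7   -1. ] z 26.7 tool y heading rel feeder x -1.5685 tilt [-0.0007 -0.0041] F_
side 0.96 loc [362. 368.] rows 341 379 cols 348 383 area 928 f@z12 [-142. -152.] f@z40 [-174. -153.]
side 0.69 loc [246. 286.] rows 233 255 cols 280 289 area 129 f@z12 [121.   1.] f@z40 [73. -8.] rowma
side 0.68 loc [335. 250.] rows 330 341 cols 245 258 area 124 f@z12 [-113.    9.] f@z40 [-147.   -1.]
scene 0.65 loc [248. 374.] rows 238 261 cols 366 386 area 253 f@z12 [-86.   6.] f@z40 [-66.  20.] ro
scene 0.56 loc [201. 336.] rows 192 215 cols 322 344 area 362 f@z12 [-132. -146.] f@z40 [-110. -126.
scene 0.47 loc [269. 323.] rows 263 277 cols 316 343 area 114 f@z12 [ 27. -35.] f@z40 [ 42. -20.] ro
```

Call:
apply_moves --steps '[{"dx":0.05,"dy":0,"dz":0,"rx":0,"ry":0,"rz":0,"hand":-0.22},{"dx":0,"dy":0,"dz":0,"rx":0,"ry":0,"rz":0,"hand":-0.22},{"dx":-0.3,"dy":0,"dz":0,"rx":0,"ry":0,"rz":0,"hand":-0.22},{"dx":-0.6,"dy":0,"dz":-0.3,"rx":0,"ry":0,"rz":0,"hand":-0.22},{"dx":-0.3,"dy":-0.3,"dz":-1,"rx":0,"ry":0,"rz":0,"hand":-0.22},{"dx":0,"dy":-1,"dz":-1,"rx":0,"ry":0,"rz":0,"hand":-0.22},{"dx":0,"dy":-1,"dz":-1,"rx":0,"ry":0,"rz":0,"hand":-0.22},{"dx":0,"dy":-1,"dz":-1,"rx":0,"ry":0,"rz":0,"hand":-0.22},{"dx":0,"dy":-1,"dz":-1,"rx":0,"ry":0,"rz":0,"hand":-0.22},{"dx":0,"dy":-1,"dz":-1,"rx":0,"ry":0,"rz":0,"hand":-0.22}]'

```text
time_s: 40.35
eef_pos: [0.3632, -0.1795, 0.2172]
tcp_rot: [2.417, 2.006, 0.001]
force: [0.1, -0.5, 0.4]
opening: 0.0519
grip_force: 0.0
```

```bash
python3 tr.py side; python3 c2.py | cut -c1-100
python3 - <<'E'
from h import *
c=shot('side')
for q in [(-36,0,3,0),(-40,0,3,0),(-42,0,11,-.3),(-42,0,14,-.45),(-60,0,20,.0),(-52,0,20,0),(-75,0,3,0),(-85,0,3,0),(-95,0,3,0)]:
    p=proj(c,box(0,*q)); print(q,'rows',p[:,1].min().round(),p[:,1].max().round(),'cols',p[:,0].min().round(),p[:,0].max().round(),'area',cv2.contourArea(cv2.convexHull(p.astype(np.float32))))
# brass colour profile down the tray's middle in the side picture
im=cv2.imread('pics/q_side.png'); h=cv2.cvtColor(im,cv2.COLOR_BGR2HSV)
m=((h[...,0]>12)&(h[...,0]<32)&(h[...,1]>80))
for v in range(262,350,4):
    u=np.nonzero(m[v,225:305])[0]+225; print(v,len(u),(u.min(),u.max()) if len(u) else '', h[v,u,2].mean().round() if len(u) else '')
E
```

```text
t 40.35 tcp_f mm [-194.1  159. ] z 217.2 tool y heading rel feeder x -1.5671 tilt [0.001 0.   ] F_f [-0.5 -0.2  0.4] q [-0.46  0.05 -0.34  1.18  0.    1.3 ] open 0.052
side 0.64 4788 [325.9, 246.6]
tray_f [-76.9   0.3] yaw -0.0037 med res 0.9
t 40.45 tcp_f mm [-194.3  159.1] z 218.9 tool y heading rel feeder x -1.5678 tilt [ 0.004  -0.0016] 
side 0.76 loc [322. 262.] rows 307 340 cols 246 276 area 766 f@z12 [-83.  -1.] f@z40 [-119.  -10.] r
side 0.75 loc [242. 285.] rows 232 255 cols 265 290 area 234 f@z12 [132.   5.] f@z40 [84. -4.] rowma
side 0.69 loc [359. 368.] rows 340 378 cols 348 383 area 906 f@z12 [-136. -152.] f@z40 [-169. -152.]
side 0.6 loc [299. 264.] rows 288 308 cols 251 281 area 443 f@z12 [-30.   8.] f@z40 [-69.  -1.] rowm
scene 0.82 loc [202. 334.] rows 192 215 cols 322 344 area 330 f@z12 [-127. -147.] f@z40 [-105. -127.
scene 0.8 loc [248. 372.] rows 238 257 cols 366 383 area 189 f@z12 [-83.   4.] f@z40 [-63.  18.] row
scene 0.71 loc [272. 320.] rows 264 276 cols 316 342 area 98 f@z12 [ 35. -33.] f@z40 [ 50. -18.] row
scene 0.5 loc [252. 360.] rows 243 271 cols 349 3
[... 980 characters left out ...]
6 12 (np.int64(225), np.int64(236)) 164.0
290 18 (np.int64(225), np.int64(268)) 149.0
294 33 (np.int64(225), np.int64(281)) 191.0
298 33 (np.int64(225), np.int64(280)) 192.0
302 24 (np.int64(225), np.int64(277)) 171.0
306 20 (np.int64(225), np.int64(304)) 178.0
310 25 (np.int64(225), np.int64(304)) 127.0
314 27 (np.int64(253), np.int64(304)) 166.0
318 22 (np.int64(252), np.int64(304)) 197.0
322 22 (np.int64(251), np.int64(304)) 169.0
326 31 (np.int64(249), np.int64(304)) 207.0
330 32 (np.int64(247), np.int64(304)) 208.0
334 28 (np.int64(246), np.int64(304)) 195.0
338 23 (np.int64(246), np.int64(304)) 144.0
342 9 (np.int64(296), np.int64(304)) 140.0
346 10 (np.int64(295), np.int64(304)) 144.0
```

Both cylinders are now inside the tray, the tray is home and the third is at the gate. The second still leans about 25° with its nose on the first. There is time for one more mend: a ramped pull with an abrupt stop lets the first slide back so that the second can lie flat.

Call:
apply_moves --steps '[{"dx":0.35,"dy":0.88,"dz":0,"rx":0,"ry":0,"rz":0,"hand":-0.22},{"dx":0.35,"dy":0.88,"dz":0,"rx":0,"ry":0,"rz":0,"hand":-0.22},{"dx":0.35,"dy":0.88,"dz":0,"rx":0,"ry":0,"rz":0,"hand":-0.22},{"dx":0.35,"dy":0.88,"dz":0.5,"rx":0,"ry":0,"rz":0,"hand":-0.22},{"dx":0.35,"dy":0.88,"dz":0.8,"rx":0,"ry":0,"rz":0,"hand":-0.22},{"dx":0.35,"dy":0.88,"dz":1,"rx":0,"ry":0,"rz":0,"hand":-0.22},{"dx":0,"dy":0,"dz":1,"rx":0,"ry":0,"rz":0,"hand":-0.22},{"dx":0,"dy":0,"dz":1,"rx":0,"ry":0,"rz":0,"hand":-0.22},{"dx":0,"dy":0,"dz":0,"rx":0,"ry":0,"rz":0,"hand":-0.22}]'

```text
time_s: 41.82
eef_pos: [0.53, -0.146, 0.0834]
tcp_rot: [-2.413, -2.004, 0.006]
force: [-0.0, 0.2, 0.2]
opening: 0.0517
grip_force: 0.0
```

```bash
python3 -c "
from h import *
st()"
```

```text
t 41.83 tcp_f mm [-129.9    1.5] z 83.4 tool y heading rel feeder x -1.5666 tilt [-0.0061  0.0017] F_f [0.2 0.1 0.2] q [-0.27  0.39 -0.25  0.94  0.    1.49] open 0.052
```

Call:
apply_moves --steps '[{"dx":-0.05,"dy":0.03,"dz":0.7,"rx":0,"ry":0,"rz":0,"hand":-0.22},{"dx":0,"dy":0,"dz":0.75,"rx":0,"ry":0,"rz":0,"hand":-0.22},{"dx":0,"dy":0,"dz":0.4,"rx":0,"ry":0,"rz":0,"hand":-0.22},{"dx":-0.15,"dy":0,"dz":0,"rx":0,"ry":0,"rz":0,"hand":-0.22},{"dx":-0.05,"dy":0,"dz":0,"rx":0,"ry":0,"rz":0,"hand":-0.22},{"dx":-0.25,"dy":0,"dz":0,"rx":0,"ry":0,"rz":0,"hand":-0.22},{"dx":-0.6,"dy":0,"dz":0,"rx":0,"ry":0,"rz":0,"hand":-0.22},{"dx":-1,"dy":0,"dz":0,"rx":0,"ry":0,"rz":0,"hand":-0.22},{"dx":0,"dy":0,"dz":0,"rx":0,"ry":0,"rz":0,"hand":-0.22},{"dx":0,"dy":0,"dz":0,"rx":0,"ry":0,"rz":0,"hand":-0.22}]'

```text
time_s: 43.08
eef_pos: [0.521, -0.209, 0.0315]
tcp_rot: [2.417, 2.005, 0.0]
force: [-0.4, -0.4, -0.4]
opening: 0.0518
grip_force: 0.0
```

```bash
python3 tr.py scene; python3 c2.py | cut -c1-100
python3 - <<'E'
from h import *
c=shot('scene')
for q in [(-95,0,3,0),(-100,0,3,0),(-100,0,14,-.45),(-130,0,3,0),(-150,0,3,0),(-160,0,3,0)]:
    p=proj(c,box(0,*q)); print(q,'rows',p[:,1].min().round(),p[:,1].max().round(),'cols',p[:,0].min().round(),p[:,0].max().round(),'area',cv2.contourArea(cv2.convexHull(p.astype(np.float32))))
E
```

```text
t 43.08 tcp_f mm [-193.5   -1.5] z 31.5 tool y heading rel feeder x -1.568 tilt [ 0.0006 -0.0006] F_f [-0.4  0.3 -0.4] q [-0.38  0.46 -0.29  0.82 -0.    1.38] open 0.052
scene 0.72 2098 [239.0, 389.0]
tray_f [-135.5   -0.3] yaw 0.0033 med res 0.54
t 43.17 tcp_f mm [-192.9   -1.4] z 31.3 tool y heading rel feeder x -1.5669 tilt [ 0.0002 -0.0004] F
side 0.97 loc [361. 246.] rows 343 377 cols 233 261 area 723 f@z12 [-163.    2.] f@z40 [-195.   -7.]
side 0.96 loc [363. 366.] rows 340 380 cols 347 383 area 1018 f@z12 [-143. -150.] f@z40 [-176. -151.
side 0.5 loc [241. 285.] rows 232 253 cols 280 290 area 149 f@z12 [135.   6.] f@z40 [87. -3.] rowmax
scene 0.88 loc [203. 334.] rows 192 215 cols 323 344 area 325 f@z12 [-124. -144.] f@z40 [-103. -125.
scene 0.58 loc [240. 379.] rows 225 254 cols 364 393 area 449 f@z12 [-110.   -1.] f@z40 [-89.  13.] 
scene 0.49 loc [229. 397.] rows 220 240 cols 387 404 area 194 f@z12 [-160.   10.] f@z40 [-137.   23.
scene 0.44 loc [271. 319.] rows 264 277 cols 316 342 area 109 f@z12 [ 34. -37.] f@z40 [ 49. -22.] ro
(-95, 0, 3, 0) rows 230.0 260.0 cols 359.0 390.0 area 510.1190834234003
(-100, 0, 3, 0) rows 229.0 259.0 cols 360.0 392.0 area 507.0891628663521
(-100, 0, 14, -0.45) rows 225.0 259.0 cols 359.0 391.0 area 537.9629636092577
(-130, 0, 3, 0) rows 221.0 251.0 cols 370.0 400.0 area 489.3037493196316
(-150, 0, 3, 0) rows 216.0 245.0 cols 376.0 406.0 area 477.81867835787125
(-160, 0, 3, 0) rows 214.0 243.0 cols 378.0 409.0 area 472.1857151056174
```

Call:
apply_moves --steps '[{"dx":0,"dy":-0.04,"dz":0.1,"rx":0,"ry":0,"rz":0,"hand":-0.41},{"dx":0,"dy":0,"dz":0,"rx":0,"ry":0,"rz":0,"hand":-0.41},{"dx":0,"dy":0.35,"dz":0,"rx":0,"ry":0,"rz":0,"hand":-0.41},{"dx":0,"dy":-0.6,"dz":0,"rx":0,"ry":0,"rz":0,"hand":-0.41},{"dx":0,"dy":0.6,"dz":0,"rx":0,"ry":0,"rz":0,"hand":-0.41},{"dx":0,"dy":-0.6,"dz":0,"rx":0,"ry":0,"rz":0,"hand":-0.41},{"dx":0,"dy":0.6,"dz":0,"rx":0,"ry":0,"rz":0,"hand":-0.41},{"dx":0,"dy":-0.35,"dz":0,"rx":0,"ry":0,"rz":0,"hand":-0.41},{"dx":0,"dy":0,"dz":0,"rx":0,"ry":0,"rz":0,"hand":-0.41}]'

```text
time_s: 44.55
eef_pos: [0.5197, -0.2086, 0.0282]
tcp_rot: [2.417, 2.006, 0.001]
force: [2.5, 0.3, -2.2]
opening: 0.0602
grip_force: 1.2
```

```bash
python3 tr.py scene; python3 c2.py | cut -c1-100
```

```text
t 44.55 tcp_f mm [-1.933e+02 -1.000e-01] z 28.2 tool y heading rel feeder x -1.5671 tilt [ 0.0009 -0.0002] F_f [ 0.7 -2.4 -2.2] q [-0.38  0.46 -0.3   0.81  0.    1.37] open 0.06
scene 0.75 1873 [239.2, 385.2]
tray_f [-152.8   -3. ] yaw 0.0074 med res 0.93
t 44.65 tcp_f mm [-1.933e+02 -1.000e-01] z 28.2 tool y heading rel feeder x -1.5672 tilt [ 0.0005 -0
side 0.84 loc [369. 247.] rows 348 387 cols 231 262 area 897 f@z12 [-177.   -2.] f@z40 [-208.  -10.]
side 0.71 loc [361. 366.] rows 341 379 cols 348 383 area 956 f@z12 [-140. -150.] f@z40 [-173. -150.]
scene 0.74 loc [233. 384.] rows 220 247 cols 370 396 area 360 f@z12 [-132.   -6.] f@z40 [-111.    8.
scene 0.73 loc [205. 334.] rows 192 215 cols 322 343 area 328 f@z12 [-119. -140.] f@z40 [ -98. -120.
scene 0.48 loc [221. 401.] rows 214 231 cols 391 409 area 189 f@z12 [-184.    0.] f@z40 [-160.   14.
```

Call:
apply_moves --steps '[{"dx":0,"dy":-0.05,"dz":0,"rx":0,"ry":0,"rz":0,"hand":-0.41},{"dx":0,"dy":0.06,"dz":-0.5,"rx":0,"ry":0,"rz":0,"hand":-0.41},{"dx":0,"dy":0.03,"dz":-0.9,"rx":0,"ry":0,"rz":0,"hand":-0.41},{"dx":0,"dy":0,"dz":-0.5,"rx":0,"ry":0,"rz":0,"hand":-0.41},{"dx":-0.7,"dy":0,"dz":0,"rx":0,"ry":0,"rz":0,"hand":-0.41},{"dx":-1,"dy":0,"dz":0,"rx":0,"ry":0,"rz":0,"hand":-0.41},{"dx":-0.4,"dy":0,"dz":0.5,"rx":0,"ry":0,"rz":0,"hand":-0.41},{"dx":0,"dy":0,"dz":0.9,"rx":0,"ry":0,"rz":0,"hand":-0.41},{"dx":0,"dy":0,"dz":0.55,"rx":0,"ry":0,"rz":0,"hand":-0.41},{"dx":0.2,"dy":0,"dz":0,"rx":0,"ry":0,"rz":0,"hand":-0.41}]'

```text
time_s: 46.1
eef_pos: [0.5085, -0.2644, 0.0241]
tcp_rot: [-2.415, -2.003, 0.003]
force: [-0.4, 0.5, 0.0]
opening: 0.0603
grip_force: 0.0
```

```bash
python3 tr.py scene; python3 c2.py | grep scene | cut -c1-100
```

```text
t 46.1 tcp_f mm [-250.2    0.3] z 24.1 tool y heading rel feeder x -1.5682 tilt [-0.004   0.0019] F_f [0.4 0.5 0. ] q [-0.48  0.49 -0.26  0.82 -0.    1.28] open 0.06
scene 0.67 2506 [234.9, 394.7]
tray_f [-154.6   -1.2] yaw -0.0058 med res 0.71
scene 0.69 loc [272. 320.] rows 264 277 cols 316 342 area 106 f@z12 [ 34. -34.] f@z40 [ 49. -19.] ro
scene 0.68 loc [236. 382.] rows 221 248 cols 371 396 area 383 f@z12 [-122.   -2.] f@z40 [-100.   12.
scene 0.63 loc [205. 334.] rows 192 214 cols 323 343 area 323 f@z12 [-120. -141.] f@z40 [ -99. -122.
scene 0.54 loc [227. 399.] rows 215 237 cols 391 408 area 210 f@z12 [-168.    8.] f@z40 [-145.   21.
```

Call:
apply_moves --steps '[{"dx":0.22,"dy":0,"dz":-0.05,"rx":0,"ry":0,"rz":0,"hand":-0.41},{"dx":0.08,"dy":0,"dz":0,"rx":0,"ry":0,"rz":0,"hand":-0.41},{"dx":0.95,"dy":0,"dz":0,"rx":0,"ry":0,"rz":0,"hand":-0.41},{"dx":0.6,"dy":0,"dz":0,"rx":0,"ry":0,"rz":0,"hand":-0.41},{"dx":0.35,"dy":0,"dz":0,"rx":0,"ry":0,"rz":0,"hand":-0.41},{"dx":0.2,"dy":0,"dz":0,"rx":0,"ry":0,"rz":0,"hand":-0.41},{"dx":0.15,"dy":0,"dz":0,"rx":0,"ry":0,"rz":0,"hand":-0.41},{"dx":0.1,"dy":0,"dz":0,"rx":0,"ry":0,"rz":0,"hand":-0.41},{"dx":0,"dy":0,"dz":0,"rx":0,"ry":0,"rz":0,"hand":-0.41}]'

```text
time_s: 47.52
eef_pos: [0.5254, -0.1872, 0.0286]
tcp_rot: [2.416, 2.005, -0.001]
force: [-0.5, -5.5, 2.9]
opening: 0.0606
grip_force: 2.6
```

```bash
python3 tr.py scene; python3 c2.py | grep scene | cut -c1-100
```

```text
t 47.52 tcp_f mm [-171.2   -1.8] z 28.6 tool y heading rel feeder x -1.5671 tilt [ 0.0009 -0.0019] F_f [-5.5 -0.5  2.9] q [-0.34  0.46 -0.3   0.81 -0.    1.41] open 0.061
scene 0.82 2182 [249.0, 376.7]
tray_f [-85.6  -0.7] yaw 0.019 med res 1.05
scene 0.97 loc [251. 362.] rows 239 266 cols 350 379 area 382 f@z12 [-63.  -9.] f@z40 [-44.   6.] ro
scene 0.66 loc [241. 381.] rows 231 254 cols 373 391 area 213 f@z12 [-110.    5.] f@z40 [-89.  19.] 
scene 0.54 loc [206. 334.] rows 192 215 cols 323 343 area 316 f@z12 [-117. -136.] f@z40 [ -96. -117.
```

Call:
apply_moves --steps '[{"dx":0.1,"dy":0,"dz":0,"rx":0,"ry":0,"rz":0,"hand":-0.41},{"dx":0.1,"dy":0,"dz":0,"rx":0,"ry":0,"rz":0,"hand":-0.41},{"dx":0.08,"dy":0,"dz":0,"rx":0,"ry":0,"rz":0,"hand":-0.41},{"dx":0.05,"dy":0,"dz":0,"rx":0,"ry":0,"rz":0,"hand":-0.41},{"dx":0,"dy":0,"dz":0,"rx":0,"ry":0,"rz":0,"hand":-0.41}]'

```text
time_s: 48.45
eef_pos: [0.5272, -0.1779, 0.0286]
tcp_rot: [2.416, 2.005, -0.001]
force: [-0.3, -7.6, 4.7]
opening: 0.0602
grip_force: 3.5
```

Call:
apply_moves --steps '[{"dx":0.05,"dy":0,"dz":0,"rx":0,"ry":0,"rz":0,"hand":-0.41},{"dx":0.03,"dy":0,"dz":0,"rx":0,"ry":0,"rz":0,"hand":-0.41},{"dx":0,"dy":0,"dz":0,"rx":0,"ry":0,"rz":0,"hand":-0.41}]'

```text
time_s: 48.82
eef_pos: [0.5274, -0.1769, 0.0286]
tcp_rot: [2.415, 2.003, -0.005]
force: [-2.4, -13.5, 2.7]
opening: 0.0599
grip_force: 7.3
```

Home again (same stop position as before). A last seating press, then retreat and check.

Call:
apply_moves --steps '[{"dx":0.05,"dy":0,"dz":0,"rx":0,"ry":0,"rz":0,"hand":-0.41},{"dx":0,"dy":0,"dz":0,"rx":0,"ry":0,"rz":0,"hand":-0.41},{"dx":-0.3,"dy":0,"dz":0,"rx":0,"ry":0,"rz":0,"hand":-0.41},{"dx":-0.6,"dy":0,"dz":-0.3,"rx":0,"ry":0,"rz":0,"hand":-0.41},{"dx":-0.3,"dy":-0.3,"dz":-1,"rx":0,"ry":0,"rz":0,"hand":-0.41},{"dx":0,"dy":-1,"dz":-1,"rx":0,"ry":0,"rz":0,"hand":-0.41},{"dx":0,"dy":-1,"dz":-1,"rx":0,"ry":0,"rz":0,"hand":-0.41},{"dx":0,"dy":-1,"dz":-1,"rx":0,"ry":0,"rz":0,"hand":-0.41},{"dx":0,"dy":-1,"dz":-1,"rx":0,"ry":0,"rz":0,"hand":-0.41},{"dx":0,"dy":-1,"dz":-1,"rx":0,"ry":0,"rz":0,"hand":-0.41}]'

```text
time_s: 50.08
eef_pos: [0.3635, -0.1792, 0.2185]
tcp_rot: [2.417, 2.007, 0.001]
force: [0.1, -0.6, -0.3]
opening: 0.0603
grip_force: 0.0
```

```bash
python3 tr.py side; python3 tr.py scene; python3 c2.py | cut -c1-100;  python3 - <<'E'
from h import *
c=shot('side')
for q in [(-40,0,3,0),(-45,0,3,0),(-50,0,3,0),(-45,0,10,-.25),(-50,0,11,-.3),(-50,0,14,-.4),(-85,0,3,0),(-95,0,3,0)]:
    p=proj(c,box(0,*q)); print(q,'rows',p[:,1].min().round(),p[:,1].max().round(),'cols',p[:,0].min().round(),p[:,0].max().round(),'area',cv2.contourArea(cv2.convexHull(p.astype(np.float32))))
E
```

```text
t 50.08 tcp_f mm [-193.7  158.8] z 218.5 tool y heading rel feeder x -1.567 tilt [0.0006 0.0002] F_f [-0.5 -0.2 -0.3] q [-0.46  0.05 -0.33  1.19  0.    1.3 ] open 0.06
side 0.77 4726 [320.9, 249.3]
tray_f [-76.5  -0.6] yaw -0.0073 med res 0.41
t 50.17 tcp_f mm [-193.9  158.9] z 220.3 tool y heading rel feeder x -1.5676 tilt [ 0.0036 -0.0015] F_f [ 0.8 -0.2  0.2] q [-0.46  0.05 -0.33  1.19  0.    1.3 ] open 0.06
scene 0.71 1973 [240.2, 365.3]
tray_f [-73.6  -0.6] yaw 0.0116 med res 0.93
t 50.27 tcp_f mm [-193.9  157.3] z 217.9 tool y heading rel feeder x -1.5675 tilt [ 0.0023 -0.0009] 
side 0.8 loc [242. 284.] rows 231 255 cols 265 289 area 183 f@z12 [132.   6.] f@z40 [83. -3.] rowmax
side 0.67 loc [361. 365.] rows 340 379 cols 348 383 area 913 f@z12 [-139. -149.] f@z40 [-172. -149.]
side 0.62 loc [308. 265.] rows 294 315 cols 250 280 area 472 f@z12 [-50.   2.] f@z40 [-88.  -7.] row
side 0.58 loc [328. 261.] rows 314 348 cols 243 276 area 833 f@z12 [-96.  -3.] f@z40 [-131.  -12.] r
scene 0.92 loc [252. 362.] rows 240 270 cols 350 376 area 389 f@z12 [-60.  -5.] f@z40 [-42.   9.] ro
sce
[... 189 characters left out ...]
5.  20.] 
scene 0.47 loc [270. 321.] rows 264 277 cols 316 342 area 102 f@z12 [ 31. -37.] f@z40 [ 46. -21.] ro
(-40, 0, 3, 0) rows 288.0 325.0 cols 251.0 283.0 area 887.3286298085004
(-45, 0, 3, 0) rows 289.0 327.0 cols 251.0 282.0 area 898.5127431298606
(-50, 0, 3, 0) rows 291.0 329.0 cols 250.0 282.0 area 909.8904714339878
(-45, 0, 10, -0.25) rows 289.0 318.0 cols 251.0 282.0 area 723.6200266592205
(-50, 0, 11, -0.3) rows 291.0 319.0 cols 250.0 282.0 area 693.0353658958338
(-50, 0, 14, -0.4) rows 291.0 315.0 cols 250.0 282.0 area 606.4605869667139
(-85, 0, 3, 0) rows 306.0 346.0 cols 244.0 277.0 area 995.2650141613558
(-95, 0, 3, 0) rows 310.0 350.0 cols 242.0 276.0 area 1021.6380319739692
```

Run:
```python
from h import *
for i in range(6): shot('side')
shot('side','z.png')
a=cv2.imread('pics/z.png');b=cv2.imread('pics/q_side.png');s=cv2.imread('pics/side0.png')
d=cv2.absdiff(a,b).max(2);print('moving px tray',(d[285:375,205:310]>40).sum(),'chute',(d[160:285,260:310]>40).sum())
e=cv2.absdiff(a,s).max(2);print('tape/padlock vs start',(e[245:320,335:395]>60).sum(),'paddle',manip.boxes_of('side','paddle_top')[:1])
print(manip.close_job())
```

```text
moving px tray 1 chute 0
tape/padlock vs start 0 paddle [{'location': [224.7, 268.1], 'conf': 0.68}]
the job is handed in; nothing more can be done
None
```

Handed in after about 51 s of the 67 s limit: both cylinders are at rest in the tray, the third is at the gate and the paddle is up. The second stuck half out of the chute and I had already released the paddle, so I slid the tray away and back twice to drop it in; it still leans about 20° on the first, and the tray sits square at the foot, centred to about 1 mm.

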